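Discharge the loudspeaker supply and hold its sprung cover at the inspection mark

ROBOT

A 6-joint arm with a two-finger parallel gripper is mounted at the origin on the work surface. World frame = base frame: x ahead of the robot, y to its left, z up, the work surface at z = 0. Lengths are in m, angles in rad, forces in N, time in s.
With the tool pointing down it reaches from about 0.275 to 0.75 m from the base axis. Payload 10.2 kg.
Tool frame: the origin (TCP) lies midway between the tips of the shut fingers; the grasp point (between the pads) lies 19 mm behind it; y points along the fingers, z is the direction in which the jaws open and shut, and the axes are right-handed (so a half turn about y gives the same grasp; the last joint's range is limited). The gripper opens to 85 mm and grips with 20 to 120 N. Pads are 22 mm wide; open, the fingers measure 114 mm over their backs; the gripper's body (76 mm by 85 mm) begins 54 mm behind the grasp point. The pads swing forward as they close: fully open they stand 13 mm farther back than shut.
Start: joints at [1.097, 0.313, 1.498, -0, 1.331, -0.223], TCP at [0.13, 0.509, 0.208] pointing down, gripper open.
Joint ranges: [-2.94, 2.94], [-0.97, 2.17], [0.19, 2.56], [-1.23, 4.37], [0.02, 3.11], [-2.88, 2.88]. Speed limits (rad/s): [2.39, 2.39, 3.01, 3.14, 3.14, 3.14].

INTERFACE

Orientations are given as a rotation vector (axis times angle).
In Python, from bench import get_state, read_camera, hand_in gives the robot as it stands. The module is installed in compiled form; this text tells all that it offers.
- The arm moves only by the tool play_rows, never from a script. Its argument "increments" is a list that holds one entry, the list of rows, each a list of 7 numbers: the shift along the tool's x, y, z in mm, then the turn, a rotation vector about the tool's x, y, z in degrees, then the closure, from -1 (fully open) to 1 (shut). A call has 1 to 10 rows; each row shifts and turns the pose as measured when the row begins, along the tool's axes as they then stand; what a row does not reach is not made up. A row lasts 1/10 s, in which the tool goes at most 50 mm and 8.59 degrees, less where a joint would pass 70% of its speed; a pose out of reach is approached as far as the arm can. A call with a gripper value outside its range is refused whole. The fingers move at their own pace and stop on an object; the grip force is fixed at half the most. Time passes only in rows, so rows that do not move let the fingers close. It gives the time, the measured TCP pose, the force and the opening at its end, in the units of the state.
- get_state(): the state, without advancing time (a new reading comes with each control period).
- read_camera(name): name is "side" or "top" or "wrist"; returns a dict with "color" (480x640x3 uint8, red, green, blue), "z_map" (480x640 float32, m along the optical axis (not along the pixel's ray), 0 where there is no reading), "camera_matrix" (3x3 intrinsics, pixels), "distortion" ([k1, k2, p1, p2, k3] as OpenCV has them; the pictures are not rectified), "eye" and "attitude" of the camera in the world. Camera axes: x right, y up, looking along -z (the intrinsics and any distortion apply to the point x, -y, -z); pixel columns grow to the right and rows downward; lengths in m; the calibration is good to about 2 mm. A picture is of the moment at which its call begins.
- hand_in(): hands the job in, once; it reports no verdict.
The state is a dict: "time_s": time; "q": joint angles; "dq": joint speeds; "tau": joint torques, N m; "eef_pos": TCP position; "orientation": TCP orientation; "contact_force": force on the tool from outside, world axes, zero at the start; "moment": the same for the moment, N m; "gripper_width": finger opening in m.
Only numpy, scipy, OpenCV 4.12 (cv2) and the standard library are available. Lean on these libraries where they do the work, as an engineer would, in place of code of your own. Each camera call takes 0.05 s, during which the arm holds its last target.

TASK

Make the field-coil loudspeaker supply safe and show its inside: with the cover still shut, twist the knob on the discharge box clockwise to its stop, then let go so that it springs back and take the hand clear of it. Then lift the supply's sprung cover until the yellow pointer on the cover's edge lines up with the red clip on the quadrant, and finish holding it still there: the program ends with the cover still in the gripper. Do not shift the clip, and leave the tray, bottle, magnet and screwdriver where they are.

Things in the scene. Friction and masses are not known exactly. Their poses are not given: they have to be found in the camera images.
- supply: grey-green open metal box 220 (x) x 200 (y) x 90 mm high, fixed. Origin: centre of its underside; z up; its front (meter, handle side) faces its own -x; yaw within 0.25 rad. An aluminium quadrant (strip 12 mm wide, 5 mm thick) stands at its +y side, y = 124 mm, centred on the hinge line, radius 200 mm, rising about 165 mm above it.
- cover: dark-grey sprung cover plate 215 x 200 x 6 mm, 0.25 to 0.5 kg. Origin: middle of the hinge line, (105, 0, 93) mm in the supply's frame, along y. Shut: axes as the supply's, plate towards -x. Turns about +y: the front edge rises and moves back, up to 1.3 rad. Spring and weight always push it shut (4 to 5 N at the handle when shut, 5 to 8 N at the mark); let go, it falls shut.
- cover_handle (a point): middle of the bright aluminium bow handle's grip bar: round, 12 mm thick, 116 mm long along the cover's y; 43 mm above the cover's mid-plane (40 mm above its top face), 185 mm from the hinge line towards -x. Shut, it is 136 mm above the bench. Being round, the bar can turn between the fingers as the cover swings.
- cover_pointer (a point): tip of the yellow pointer (8 x 14 x 5 mm) on the +y edge of the cover, on the cover's mid-plane, 200 mm from the hinge line towards -x and 115 mm towards +y. It travels on a circle of 200 mm radius about the hinge line.
- clip_mark (a point): the mark: inner face, mid-height, of the red clip (26 x 16 x 7 mm) on the quadrant, on the same 200 mm circle and at the same y = 115 mm as the pointer tip: the two points coincide when lined up. Its angle above the shut position varies from 0.40 to 0.75 rad; stiff friction holds it.
- discharge_box: small light-grey box 110 x 110 x 55 mm, fixed on the bench to the left or to the right of the supply (it changes places with the blue tray). Origin: centre of its underside, z up. On its top, a black knob on a vertical axis through its centre.
- knob_grip (a point): on the knob's axis at grasping height, 82 mm above the bench: the knob has an upright bar grip 46 mm long, 14 mm thick and 30 mm high (65 to 95 mm above the bench) on a round foot (24 mm radius, 57 to 65 mm). At rest the bar lies along the box's x axis; this point turns with the knob.
- knob (a joint): knob angle in rad: 0 at rest, grows as it is turned clockwise seen from above, hard stop at 1.0. A spring returns it to 0 when let go; 0.06 N m to start, 0.17 N m at the stop.
- spacer_tray: bystander: blue open tray 110 x 110 x 30 mm with brass spacers, on the other side of the supply from the discharge box. Origin: centre of underside.
- spray_bottle: bystander: white and blue spray bottle, 69 mm across, 174 mm tall. Origin: centre of underside.
- field_magnet: bystander: cast magnet frame with a copper coil, 75 x 75 x 68 mm. Origin: centre of underside.
- screwdriver: bystander: green-handled screwdriver 180 mm long, lying crosswise in front of the supply on the robot's side. Origin: underside of it, mid-length; it lies along its own x axis.
Things that resemble listed ones, but are neither listed nor needed, are in the scene too. Leave any green or pink look-alike of the discharge_box alone.

How it is judged:
On the way, in this order (a step that is already met when the one before it is completed fails the run):
1. with the cover shut, the knob is turned to its stop (value of joint knob above 0.93 rad and angle between cover's own z axis and vertical below 0.06 rad), for 0.1 s.
2. the knob is let go, is back at rest, the hand is clear of it and the cover is still shut (value of joint knob below 0.08 rad and distance between the grasp point and knob_grip above 0.05 m and angle between cover's own z axis and vertical below 0.06 rad), for 0.1 s.
3. the cover is held by the fingers with its pointer at the clip (distance between cover_pointer and clip_mark below 0.014 m and contact force between the fingers and cover above 1.5 N), for 0.3 s.
At the end, for the whole second after the job is handed in: The fingers hold the cover (more than 1.5 N) still (under 0.1 rad/s), with its pointer tip within 14 mm (about 0.07 rad) of the clip's mark; the knob is back within 0.08 rad of rest (all of step 3 and angular speed of cover below 0.1 rad/s and value of joint knob below 0.08 rad); the arm keeps its last pose, push and grip.
It fails at once if the clip is shifted by more than 6 mm (distance of clip_mark from where it was at the start of the episode above 0.006 m).
It fails at once if a bystander is moved by more than 20 mm (distance of any of spacer_tray, spray_bottle, field_magnet, screwdriver from where it was at the start of the episode above 0.02 m).
It also fails if it takes over 64 s, if anything falls off the work surface, if the arm or the gripper's body presses on something with over 40 N, if the wrist force passes 120 N, or if a joint passes its speed limit or range.

## Working session

There is one attempt and no reset: what is moved stays moved. The work goes in short steps, Python scripts to look and compute and a tool call to move; the robot and the scene stay as the last step left them, time stands still between calls to the robot, and variables do not carry over. Pictures are saved under pics/ and viewed, and the job is handed in when it is done.

Besides the shell and the picture viewer there is one more tool, called after "Request:" by a JSON object that holds its "name" and its "arguments". play_rows: Moves the arm, as the interface text tells. Its arguments: {"type":"object","properties":{"increments":{"type":"array"}},"required":["increments"]}

```bash
mkdir -p pics
cat > h.py <<'E'
import numpy as np,cv2
from bench import get_state, read_camera
from scipy.spatial.transform import Rotation as R
def att(c):
    a=np.array(c['attitude'],float)
    return a if a.shape==(3,3) else (R.from_rotvec(a).as_matrix() if a.size==3 else None)
def ray(c,u,v):
    p=cv2.undistortPoints(np.array([[[u,v]]],np.float64),np.array(c['camera_matrix']),np.array(c['distortion']))[0,0]
    return np.array(c['eye']),att(c)@np.array([p[0],-p[1],-1.])
def onz(c,u,v,z):
    e,d=ray(c,u,v); return e+d*(z-e[2])/d[2]
def bydepth(c,u,v):
    e,d=ray(c,u,v); return e+d*c['z_map'][int(v),int(u)]
def cloud(c):
    H,W=c['z_map'].shape
    uu,vv=np.meshgrid(np.arange(W),np.arange(H))
    p=cv2.undistortPoints(np.stack([uu,vv],-1).reshape(-1,1,2).astype(np.float64),np.array(c['camera_matrix']),np.array(c['distortion']))[:,0]
    d=np.c_[p[:,0],-p[:,1],-np.ones(len(p))]@att(c).T
    return (np.array(c['eye'])+d*c['z_map'].reshape(-1,1)).reshape(H,W,3)
def save(c,n): cv2.imwrite('pics/'+n,c['color'][:,:,::-1])
E
python3 - <<'E'
from h import *
import pickle
print(get_state())
for n in('side','top','wrist'):
    c=read_camera(n); save(c,n+'0.png'); pickle.dump(c,open(n+'0.pkl','wb'))
    print(n,c['eye'],c['attitude'],c['camera_matrix'],c['distortion'])
E
```

```text
{'time_s': 0.0, 'q': array([ 1.09658580e+00,  3.13459463e-01,  1.49843975e+00, -5.38334259e-06,
        1.33105077e+00, -2.23367932e-01]), 'dq': array([-0.00056524, -0.00046535, -0.00056967, -0.0010228 , -0.00086351,
       -0.00028917]), 'tau': array([ 2.90643235e-03, -4.12280738e+01, -2.59738648e+01, -1.86766511e-05,
        4.23581965e-03, -1.39988714e-05]), 'eef_pos': array([0.13017144, 0.50829523, 0.20752927]), 'orientation': array([-1.56309026,  0.19731279, -0.19659016]), 'contact_force': array([ 0.26099973,  0.41491244, -0.44632034]), 'moment': array([0.01421241, 0.01431487, 0.06546348]), 'gripper_width': 0.08542180060605471}
side [-0.18205384  0.81369552  1.44957738] [ 0.2729984  -0.88452651 -2.3629095 ] [[601.49446657   0.         322.26147782]
 [  0.         601.49446657 241.26405498]
 [  0.           0.           1.        ]] [-0.2031298  0.         0.         0.         0.       ]
top [ 0.23433847 -0.12081742  1.54558425] [ 0.1429156  -0.1416387  -1.55677163] [[606.90684919   0.         321.97976625]
 [  0.         606.90684919 254.44707324]
 [  0.           0.           1.        ]] [0.02840039 0.         0.         0.         0.        ]
wrist [0.06097818 0.52690448 0.37517827] [-0.24065166 -0.1852372   1.31090401] [[360.47891745   0.         321.81390036]
 [  0.         360.47891745 239.59792277]
 [  0.           0.           1.        ]] [-0.05166198  0.          0.          0.          0.        ]
```

View pics/side0.png

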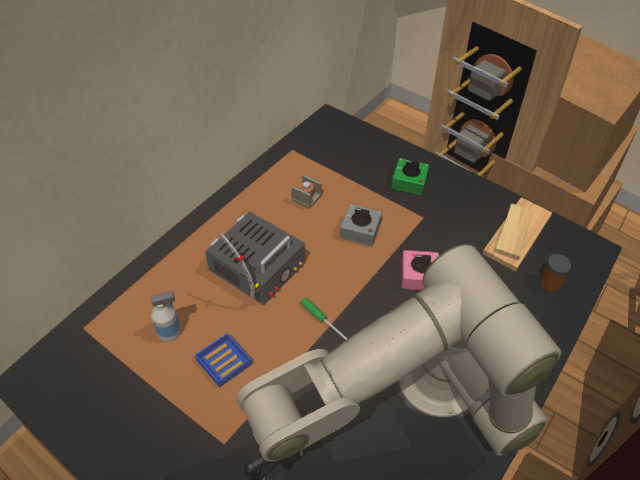

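View pics/top0.png

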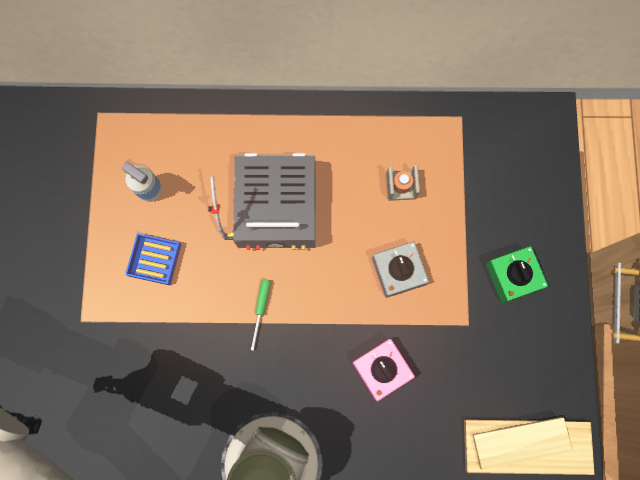

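View pics/wrist0.png

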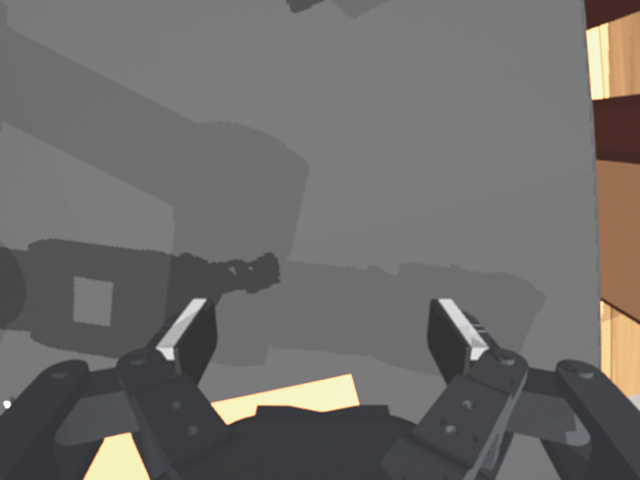

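The top view shows the supply at about (275,200) with its handle bar at (272,225), and the red clip at (214,209). The grey discharge box is at (401,268), to the right of the supply. The tray is at (154,259), and the green and pink boxes are decoys. Next I'll measure these.

Run:
```python
from h import *
import pickle
c=pickle.load(open('top0.pkl','rb')); P=cloud(c); col=c['color'].astype(int)
uu,vv=np.meshgrid(np.arange(640),np.arange(480))
def box(u0,u1,v0,v1): return (uu>=u0)&(uu<=u1)&(vv>=v0)&(vv<=v1)
def rect(m,z,n):
    q=np.array([onz(c,u,v,z)[:2] for u,v in zip(uu[m],vv[m])],np.float32)
    r=cv2.minAreaRect(q); print(n,m.sum(),r,'z',P[m][:,2].mean(),np.ptp(P[m][:,2])); return r
# discharge box top: depth
m=box(365,438,235,303)&(abs(P[:,:,2]-.055)<.006); m2=m.astype(np.uint8)
rect(m,.055,'box'); 
m=box(365,438,235,303)&(P[:,:,2]>.085); rect(m,.095,'knobbar')
m=box(480,560,235,310)&(P[:,:,2]>.085)
m=box(225,325,145,255)&(abs(P[:,:,2]-.096)<.005); rect(m,.096,'cover')
m=box(240,305,215,235)&(P[:,:,2]>.115); rect(m,.142,'handle')
for n,cc in(('top',c),('side',pickle.load(open('side0.pkl','rb')))):
    h=cv2.cvtColor(cc['color'],cv2.COLOR_RGB2HSV).astype(int);PP=cloud(cc)
    red=((h[:,:,0]<6)|(h[:,:,0]>174))&(h[:,:,1]>180)&(h[:,:,2]>100)
    yel=(h[:,:,0]>20)&(h[:,:,0]<32)&(h[:,:,1]>170)&(h[:,:,2]>120)
    reg=box(200,245,170,245) if n=='top' else box(210,300,220,320)
    for nm,mm in(('red',red&reg),('yel',yel&reg)):
        k,l,s,ce=cv2.connectedComponentsWithStats(mm.astype(np.uint8))
        for i in range(1,k):
            if s[i,4]>3: print(n,nm,s[i],ce[i],np.median(PP[l==i],0))
# tray, bottle, magnet, screwdriver heights extents
for n,b in(('tray',(120,188,228,292)),('bottle',(115,168,155,205)),('magnet',(380,425,160,205)),('scr',(245,275,275,352))):
    m=box(*b)&(P[:,:,2]>.012); q=P[m]; print(n,q.min(0),q.max(0))
```

```text
box 1530 ((0.4750339686870575, -0.31345975399017334), (0.11028002947568893, 0.11236823350191116), 18.516067504882812) z 0.0549537448198287 0.011983537702148661
knobbar 135 ((0.47100621461868286, -0.3106752634048462), (0.1701173186302185, 0.16222502291202545), 87.152099609375) z 0.3094360654461471 1.4591685541990664
cover 5895 ((0.6448072791099548, 0.008645541965961456), (0.22483111917972565, 0.2123563289642334), 0.5413444638252258) z 0.09587035842279919 0.009995937299841495
handle 287 ((0.5654240250587463, -0.006140671670436859), (0.13665828108787537, 0.037215691059827805), 83.81800079345703) z 0.19331298318566895 1.429145024403963
top red [212 205   7   6  15] [215.73333333 208.73333333] [0.5805755  0.11975464 0.21455826]
top red [213 212   5   1   5] [215. 212.] [0.57340235 0.1248698  0.21555699]
side red [235 255   9   6  22] [240.04545455 257.54545455] [0.57765992 0.12688773 0.21226641]
side red [275 287   4   3   9] [276.33333333 287.88888889] [0.5292709  0.04668299 0.03190089]
side red [269 292   4   4  11] [270.54545455 293.36363636] [0.52908518 0.07183363 0.0349281 ]
side yel [254 283   5   5  14] [256.14285714 285.21428571] [0.54861203 0.10548142 0.09296642]
tray [ 0.23433847 -0.12081742  0.01202236] [0.5807319  0.38907131 1.54558425]
bottle [ 0.23433847 -0.12081742  0.01219801] [0.74996291 0.4059658  1.54558425]
magnet [ 0.23433847 -0.36360741  0.01200827] [ 0.74092139 -0.12081742  1.54558425]
scr [ 0.23433847 -0.12081742  0.01214047] [0.44990318 0.05666964 1.54558425]
```

Run:
```python
import cv2
for n,b in(('top',(190,330,140,260)),('top',(360,440,230,310)),('side',(200,320,200,310))):
    im=cv2.imread(f'pics/{n}0.png')[b[2]:b[3],b[0]:b[1]]
    cv2.imwrite(f'pics/crop_{n}_{b[0]}.png',cv2.resize(im,None,fx=5,fy=5,interpolation=cv2.INTER_CUBIC))
```

```text
(no output)
```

View pics/crop_top_190.png

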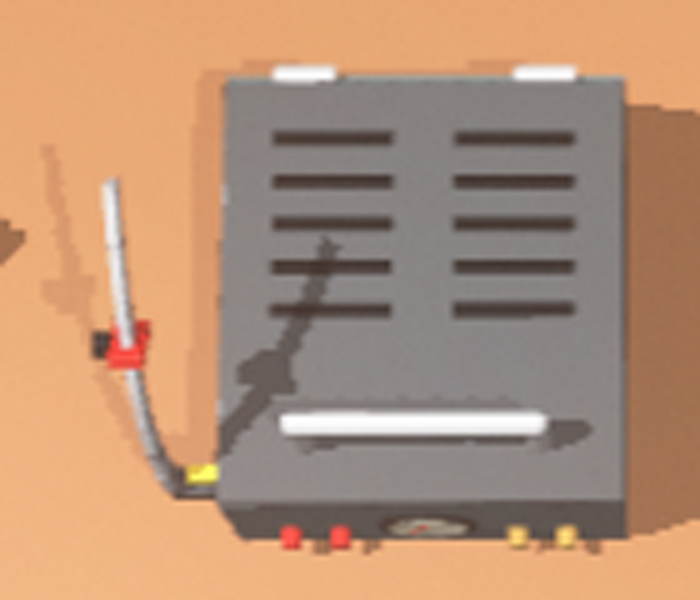

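View pics/crop_top_360.png

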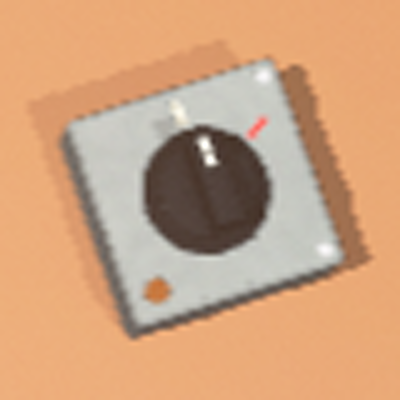

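Run:
```python
from h import *
import pickle
c=pickle.load(open('top0.pkl','rb')); P=cloud(c); ok=c['z_map']>0
uu,vv=np.meshgrid(np.arange(640),np.arange(480))
def box(u0,u1,v0,v1): return ok&(uu>=u0)&(uu<=u1)&(vv>=v0)&(vv<=v1)
def big(m):
    k,l,s,_=cv2.connectedComponentsWithStats(m.astype(np.uint8)); i=1+np.argmax(s[1:,4]); return l==i
def show(m,n):
    q=P[m]; r=cv2.minAreaRect(q[:,:2].astype(np.float32)); d=q[:,:2]-q[:,:2].mean(0); w,v=np.linalg.eigh(d.T@d)
    print(n,m.sum(),np.round(r[0],4),np.round(r[1],4),round(r[2],1),'PCA deg',np.degrees(np.arctan2(v[1,1],v[0,1])),'mean',q.mean(0),q[:,2].max())
m=box(365,438,235,303)&(abs(P[:,:,2]-.055)<.006);show(big(m),'box')
m=box(365,438,235,303)&(P[:,:,2]>.083); show(big(m),'knob')
m=box(225,325,145,255)&(abs(P[:,:,2]-.096)<.005); show(big(m),'cover')
m=box(240,305,215,235)&(P[:,:,2]>.12); show(big(m),'handle')
for n,b in(('tray',(120,188,228,292)),('bottle',(115,168,155,205)),('magnet',(380,425,160,205)),('scr',(245,275,275,352))):
    show(big(box(*b)&(P[:,:,2]>.012)),n)
```

```text
box 1520 [ 0.4755 -0.3137] [0.111  0.1128] 18.1 PCA deg 75.59854612071615 mean [ 0.47398905 -0.31337724  0.05492007] 0.060990298494893125
knob 117 [ 0.4754 -0.3155] [0.0453 0.0144] 19.6 PCA deg -161.77324231947873 mean [ 0.47531985 -0.31489992  0.0942875 ] 0.10281376454847524
cover 5894 [0.6462 0.009 ] [0.2256 0.213 ] 0.6 PCA deg -178.4668932481613 mean [0.64547993 0.00227604 0.09587074] 0.10099939281190995
handle 271 [0.5649 0.0012] [0.0127 0.1242] 1.2 PCA deg 90.8151441672893 mean [0.56424073 0.00144059 0.13981396] 0.15032308499551594
tray 498 [0.4991 0.3115] [0.1131 0.1112] 77.6 PCA deg 74.80098867033448 mean [0.50083227 0.31297972 0.02636614] 0.040251686732078795
bottle 974 [0.6841 0.3348] [0.0688 0.0679] 12.5 PCA deg 122.90679049399805 mean [0.67423139 0.32411863 0.10914209] 0.1816845139103287
magnet 887 [ 0.7017 -0.3246] [0.0764 0.076 ] 3.6 PCA deg 88.41760372784785 mean [ 0.69644365 -0.32432535  0.04748489] 0.07484390173395084
scr 418 [0.3604 0.0388] [0.0253 0.18  ] 80.8 PCA deg 169.92194510935337 mean [0.38857478 0.03442031 0.02196095] 0.0338137975668622
```

```bash
cat >> h.py <<'E'
def plan(tp,jaw=None,n=None,down=(0,0,-1),step=45.,rs=8.):
    """tool y=down, z=jaw dir(up to sign); prints total + rows"""
    s=get_state(); p=s['eef_pos']; R0=R.from_rotvec(s['orientation'])
    M=R0.as_matrix()
    if jaw is None: R1=R0
    else:
        y=np.array(down,float); y/=np.linalg.norm(y); best=None
        for sg in(1,-1):
            z=sg*np.array(jaw,float); z-=y*(z@y); z/=np.linalg.norm(z)
            Rt=R.from_matrix(np.c_[np.cross(y,z),y,z]); a=(R0.inv()*Rt).magnitude()
            if best is None or a<best[0]: best=(a,Rt)
        R1=best[1]
    rv=(R0.inv()*R1).as_rotvec(); D=np.array(tp)-p
    N=n or int(max(np.ceil(np.linalg.norm(D)*1000/step),np.ceil(np.degrees(np.linalg.norm(rv))/rs),1))
    print('t',s['time_s'],'tool total mm',np.round(M.T@D*1000,1),'deg',np.round(np.degrees(rv),1),'N',N)
    for i in range(N):
        Mi=(R0*R.from_rotvec(rv*i/N)).as_matrix()
        print(list(np.round(Mi.T@D*1000/N,0)),list(np.round(np.degrees(rv)/N,1)))
E
python3 - <<'E'
from h import *
s=get_state(); print(R.from_rotvec(s['orientation']).as_matrix().round(3),s['q'])
a=np.radians(18.2)
plan([.475,-.315,.2],(-np.sin(a),np.cos(a),0))
E
```

```text
[[ 0.969 -0.     0.248]
 [-0.248 -0.001  0.969]
 [-0.    -1.    -0.001]] [ 1.09661690e+00  3.13318074e-01  1.49825806e+00  2.82513443e-05
  1.33097237e+00 -2.23402750e-01]
t 0.15 tool total mm [ 538.4    8.2 -712.1] deg [  0.  -32.6  -0. ] N 20
[np.float64(27.0), np.float64(0.0), np.float64(-36.0)] [np.float64(0.0), np.float64(-1.6), np.float64(-0.0)]
[np.float64(26.0), np.float64(0.0), np.float64(-36.0)] [np.float64(0.0), np.float64(-1.6), np.float64(-0.0)]
[np.float64(25.0), np.float64(0.0), np.float64(-37.0)] [np.float64(0.0), np.float64(-1.6), np.float64(-0.0)]
[np.float64(24.0), np.float64(0.0), np.float64(-38.0)] [np.float64(0.0), np.float64(-1.6), np.float64(-0.0)]
[np.float64(23.0), np.float64(0.0), np.float64(-38.0)] [np.float64(0.0), np.float64(-1.6), np.float64(-0.0)]
[np.float64(22.0), np.float64(0.0), np.float64(-39.0)] [np.float64(0.0), np.float64(-1.6), np.float64(-0.0)]
[np.float64(20.0), np.float64(0.0), np.float64(-40.0)] [np.float64(0.0), np.float64(-1.6), np.float64(-0.0)]
[np.float64(19.0), np.float64(0.0), np.float64(-40.0)] [np.float64(0.0), np.float64(-1.6), n
[... 620 characters left out ...]
.float64(0.0), np.float64(-1.6), np.float64(-0.0)]
[np.float64(11.0), np.float64(0.0), np.float64(-43.0)] [np.float64(0.0), np.float64(-1.6), np.float64(-0.0)]
[np.float64(10.0), np.float64(0.0), np.float64(-44.0)] [np.float64(0.0), np.float64(-1.6), np.float64(-0.0)]
[np.float64(9.0), np.float64(0.0), np.float64(-44.0)] [np.float64(0.0), np.float64(-1.6), np.float64(-0.0)]
[np.float64(7.0), np.float64(0.0), np.float64(-44.0)] [np.float64(0.0), np.float64(-1.6), np.float64(-0.0)]
[np.float64(6.0), np.float64(0.0), np.float64(-44.0)] [np.float64(0.0), np.float64(-1.6), np.float64(-0.0)]
[np.float64(5.0), np.float64(0.0), np.float64(-44.0)] [np.float64(0.0), np.float64(-1.6), np.float64(-0.0)]
```

Request:
{"name": "play_rows", "arguments": {"increments": [[[27,0,-36,0,-1.6,0,-1],[26,0,-36,0,-1.6,0,-1],[25,0,-37,0,-1.6,0,-1],[24,0,-38,0,-1.6,0,-1],[23,0,-38,0,-1.6,0,-1],[22,0,-39,0,-1.6,0,-1],[20,0,-40,0,-1.6,0,-1],[19,0,-40,0,-1.6,0,-1],[18,0,-41,0,-1.6,0,-1],[17,0,-41,0,-1.6,0,-1]]]}}

```text
time_s: 1.15
eef_pos: [0.3065, 0.0855, 0.2061]
orientation: [-1.573, -0.04, 0.039]
contact_force: [0.9, 0.6, 0.4]
gripper_width: 0.0852
```

Run:
```python
from h import *
a=np.radians(18.2)
plan([.475,-.315,.2],(-np.sin(a),np.cos(a),0))
```

```text
t 1.15 tool total mm [ 148.4    7.2 -408.3] deg [  0.1 -15.3   0. ] N 10
[np.float64(15.0), np.float64(1.0), np.float64(-41.0)] [np.float64(0.0), np.float64(-1.5), np.float64(0.0)]
[np.float64(14.0), np.float64(1.0), np.float64(-41.0)] [np.float64(0.0), np.float64(-1.5), np.float64(0.0)]
[np.float64(13.0), np.float64(1.0), np.float64(-42.0)] [np.float64(0.0), np.float64(-1.5), np.float64(0.0)]
[np.float64(12.0), np.float64(1.0), np.float64(-42.0)] [np.float64(0.0), np.float64(-1.5), np.float64(0.0)]
[np.float64(10.0), np.float64(1.0), np.float64(-42.0)] [np.float64(0.0), np.float64(-1.5), np.float64(0.0)]
[np.float64(9.0), np.float64(1.0), np.float64(-42.0)] [np.float64(0.0), np.float64(-1.5), np.float64(0.0)]
[np.float64(8.0), np.float64(1.0), np.float64(-43.0)] [np.float64(0.0), np.float64(-1.5), np.float64(0.0)]
[np.float64(7.0), np.float64(1.0), np.float64(-43.0)] [np.float64(0.0), np.float64(-1.5), np.float64(0.0)]
[np.float64(6.0), np.float64(1.0), np.float64(-43.0)] [np.float64(0.0), np.float64(-1.5), np.float64(0.0)]
[np.float64(5.0), np.float64(1.0), np.float64(-43.0)] [np.float64(0.0), np.float64(-1.5), np.float64(0.0)]
```

Tracking is good.

Request:
{"name": "play_rows", "arguments": {"increments": [[[15,1,-41,0,-1.5,0,-1],[14,1,-41,0,-1.5,0,-1],[13,1,-42,0,-1.5,0,-1],[12,1,-42,0,-1.5,0,-1],[10,1,-42,0,-1.5,0,-1],[9,1,-42,0,-1.5,0,-1],[8,1,-43,0,-1.5,0,-1],[7,1,-43,0,-1.5,0,-1],[6,1,-43,0,-1.5,0,-1],[5,1,-43,0,-1.5,0,-1]]]}}

```text
time_s: 2.15
eef_pos: [0.4785, -0.3343, 0.1962]
orientation: [-1.558, -0.25, 0.247]
contact_force: [0.4, 0.5, 1.2]
gripper_width: 0.0854
```

Request:
{"name": "play_rows", "arguments": {"increments": [[[0,0,0,0,0,0,-1]]]}}

```text
time_s: 2.25
eef_pos: [0.4787, -0.338, 0.1941]
orientation: [-1.557, -0.248, 0.247]
contact_force: [-0.4, 0.6, -0.2]
gripper_width: 0.0852
```

Run:
```python
from h import *
a=np.radians(18.2)
plan([.475,-.315,.07],(-np.sin(a),np.cos(a),0))
print(get_state()['q'])
c=read_camera('wrist'); save(c,'wrist1.png')
P=cloud(c); m=(abs(P[:,:,2]-.09)<.01)&(np.hypot(P[:,:,0]-.475,P[:,:,1]+.315)<.03); q=P[m]
print(m.sum()); 
if m.sum()>10: print(q.mean(0),cv2.minAreaRect(q[:,:2].astype(np.float32)))
```

```text
t 2.25 tool total mm [  3.5 124.1  23.1] deg [ 0.  -0.2  0. ] N 3
[np.float64(1.0), np.float64(41.0), np.float64(8.0)] [np.float64(0.0), np.float64(-0.1), np.float64(0.0)]
[np.float64(1.0), np.float64(41.0), np.float64(8.0)] [np.float64(0.0), np.float64(-0.1), np.float64(0.0)]
[np.float64(1.0), np.float64(41.0), np.float64(8.0)] [np.float64(0.0), np.float64(-0.1), np.float64(0.0)]
[-8.14715859e-01  4.57760994e-01  1.32666790e+00  3.33942565e-04
  1.35637799e+00 -2.70040868e+00]
1165
[ 0.47370209 -0.31497411  0.09554628] ((0.4752802848815918, -0.3138887882232666), (0.045909635722637177, 0.01408679410815239), 18.5955810546875)
```

View pics/wrist1.png

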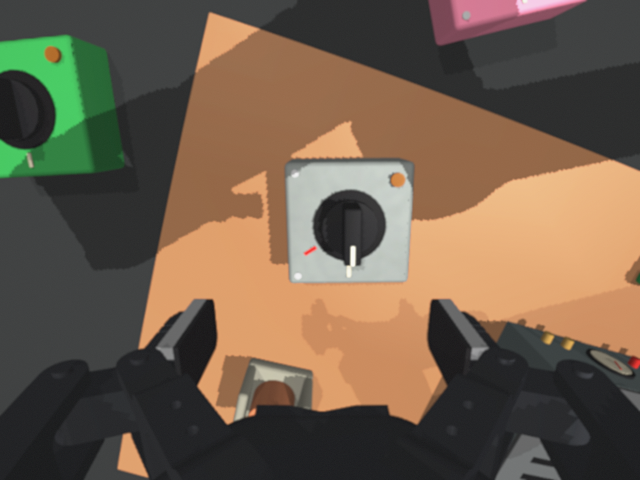

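The wrist view shows the grey box's knob at pixel (350,230), with its bar between the fingers' lines. It measures (0.4753, -0.314) at 18.6°, which agrees with the top camera.

Request:
{"name": "play_rows", "arguments": {"increments": [[[3,10,23,0,0,0,-1],[0,30,0,0,0,0,-1],[0,40,0,0,0,0,-1],[0,0,0,0,0,0,-1]]]}}

```text
time_s: 2.7
eef_pos: [0.4734, -0.3094, 0.1134]
orientation: [-1.556, -0.249, 0.247]
contact_force: [-0.4, -0.1, 0.3]
gripper_width: 0.0855
```

Run:
```python
from h import *
a=np.radians(18.4)
plan([.4753,-.3145,.07],(-np.sin(a),np.cos(a),0))
```

```text
t 2.7 tool total mm [ 0.2 43.4 -5.5] deg [ 0.  -0.3  0.1] N 1
[np.float64(0.0), np.float64(43.0), np.float64(-5.0)] [np.float64(0.0), np.float64(-0.3), np.float64(0.1)]
```

Request:
{"name": "play_rows", "arguments": {"increments": [[[0,20,-5,0,0,0,-1],[0,22,0,0,0,0,-1],[0,0,0,0,0,0,-1]]]}}

```text
time_s: 3.0
eef_pos: [0.4763, -0.3136, 0.0759]
orientation: [-1.56, -0.253, 0.246]
contact_force: [0.0, -0.1, 0.1]
gripper_width: 0.0853
```

Run:
```python
from h import *
a=np.radians(18.4)
plan([.4753,-.3145,.07],(-np.sin(a),np.cos(a),0))
```

```text
t 3.0 tool total mm [-1.3  5.9 -0.6] deg [ 0.2 -0.2  0.2] N 1
[np.float64(-1.0), np.float64(6.0), np.float64(-1.0)] [np.float64(0.2), np.float64(-0.2), np.float64(0.2)]
```

Request:
{"name": "play_rows", "arguments": {"increments": [[[-1,6,-1,0,0,0,-1],[0,0,0,0,0,0,1],[0,0,0,0,0,0,1],[0,0,0,0,0,0,1],[0,0,0,0,0,0,1],[0,0,0,0,0,0,1],[0,0,0,0,0,0,1],[0,0,0,0,0,0,1]]]}}

```text
time_s: 3.8
eef_pos: [0.4778, -0.3163, 0.0769]
orientation: [-1.568, -0.258, 0.242]
contact_force: [0.4, -0.5, -0.1]
gripper_width: 0.0001
```

Run:
```python
from h import *
a=np.radians(18.4)
plan([.4753,-.3145,.07],(-np.sin(a),np.cos(a),0)); s=get_state(); print(s['gripper_width'],s['contact_force'],s['moment'])
```

```text
t 3.8 tool total mm [-1.9  6.8  2.6] deg [ 0.7 -0.2  0.5] N 1
[np.float64(-2.0), np.float64(7.0), np.float64(3.0)] [np.float64(0.7), np.float64(-0.2), np.float64(0.5)]
7.564217699315314e-05 [ 0.36382736 -0.53631938 -0.11400424] [ 0.01435414  0.0304321  -0.00354693]
```

Run:
```python
from h import *
c=read_camera('wrist'); save(c,'wrist2.png')
d=read_camera('top'); cv2.imwrite('pics/top2.png',cv2.resize(d['color'][220:320,350:450,::-1],None,fx=5,fy=5))
```

```text
(no output)
```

View pics/wrist2.png

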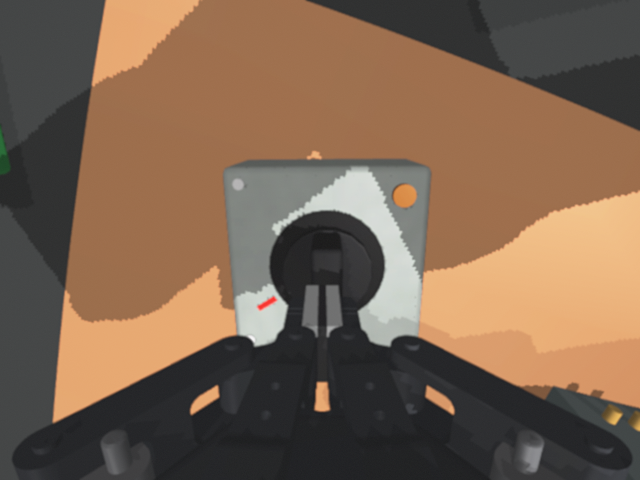

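View pics/top2.png

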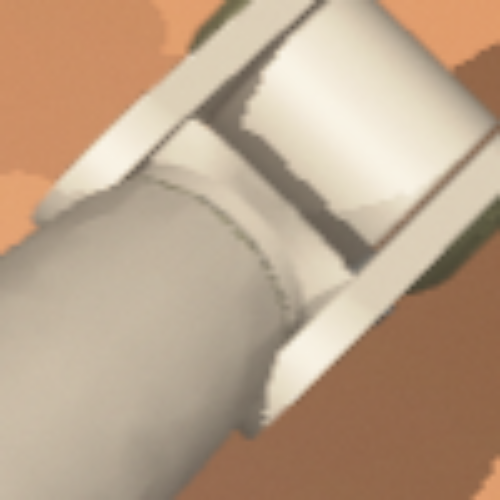

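Run:
```python
from h import *
c=read_camera('wrist'); s=get_state(); A=att(c); K=np.array(c['camera_matrix'])
M=R.from_rotvec(s['orientation']).as_matrix()
def proj(p):
    q=A.T@(np.array(p)-c['eye']); return cv2.projectPoints(np.array([[q[0],-q[1],-q[2]]]),np.zeros(3),np.zeros(3),K,np.array(c['distortion']))[0].ravel(),-q[2]
print('tcp',proj(s['eef_pos']),'grasp',proj(s['eef_pos']-.019*M[:,1]),'knob top',proj([.4753,-.314,.095]))
for u,v in((313,295),(333,295),(313,325),(327,245),(327,265),(327,275),(290,270),(360,250),(300,330)): print(u,v,bydepth(c,u,v).round(4))
print(s['eef_pos'],c['eye'])
c['color']; cv2.imwrite('pics/w2z.png',cv2.resize(c['color'][190:360,230:430,::-1],None,fx=4,fy=3.5,interpolation=cv2.INTER_CUBIC))
```

```text
tcp (array([319.95103334, 282.7496475 ]), np.float64(0.18079955468985798)) grasp (array([319.75560645, 299.29434364]), np.float64(0.16255335281778954)) knob top (array([325.78401068, 295.46385376]), np.float64(0.1628635559730733))
313 295 [ 0.4673 -0.3219  0.1157]
333 295 [ 0.4647 -0.3145  0.116 ]
313 325 [ 0.467  -0.3211  0.1388]
327 245 [ 0.4539 -0.3206  0.0901]
327 265 [ 0.4603 -0.3184  0.0973]
327 275 [ 0.4654 -0.3167  0.0958]
290 270 [ 0.4802 -0.3323  0.0665]
360 250 [ 0.4582 -0.3011  0.0662]
300 330 [ 0.4656 -0.3255  0.1464]
[ 0.47781495 -0.31628185  0.07681545] [ 0.40798214 -0.33612302  0.24381297]
```

View pics/w2z.png

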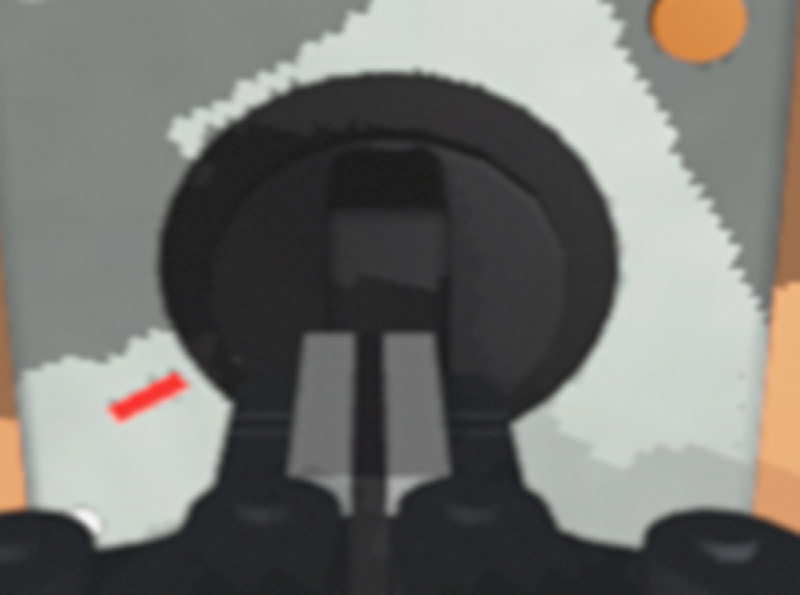

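Run:
```python
from h import *
c=read_camera('side'); cv2.imwrite('pics/side2.png',cv2.resize(c['color'][170:270,300:430,::-1],None,fx=6,fy=6,interpolation=cv2.INTER_CUBIC))
w=read_camera('wrist')
for v in range(225,345,6):
    print(v,[tuple(bydepth(w,u,v).round(3)) for u in (298,313,323,333,345)])
```

```text
225 [(np.float64(0.458), np.float64(-0.335), np.float64(0.058)), (np.float64(0.455), np.float64(-0.328), np.float64(0.058)), (np.float64(0.454), np.float64(-0.323), np.float64(0.058)), (np.float64(0.452), np.float64(-0.318), np.float64(0.059)), (np.float64(0.45), np.float64(-0.312), np.float64(0.059))]
231 [(np.float64(0.461), np.float64(-0.334), np.float64(0.058)), (np.float64(0.457), np.float64(-0.327), np.float64(0.064)), (np.float64(0.455), np.float64(-0.322), np.float64(0.066)), (np.float64(0.453), np.float64(-0.318), np.float64(0.066)), (np.float64(0.452), np.float64(-0.311), np.float64(0.06))]
237 [(np.float64(0.463), np.float64(-0.334), np.float64(0.062)), (np.float64(0.457), np.float64(-0.327), np.float64(0.075)), (np.float64(0.454), np.float64(-0.322), np.float64(0.078)), (np.float64(0.453), np.float64(-0.318), np.float64(0.078)), (np.float64(0.454), np.float64(-0.311), np.float64(0.067))]
243 [(np.float64(0.464), np.float64(-0.333), np.float64(0.067)), (np.float64(0.456), np.float64(-0.327), np.float64(0.086)), (np.float64(0.455), np.float64(-0.322), np.float64(0.087)), (n
[... 4286 characters left out ...]
64(-0.315), np.float64(0.14)), (np.float64(0.462), np.float64(-0.312), np.float64(0.144))]
333 [(np.float64(0.466), np.float64(-0.326), np.float64(0.147)), (np.float64(0.466), np.float64(-0.321), np.float64(0.145)), (np.float64(0.469), np.float64(-0.317), np.float64(0.138)), (np.float64(0.464), np.float64(-0.315), np.float64(0.146)), (np.float64(0.462), np.float64(-0.312), np.float64(0.147))]
339 [(np.float64(0.467), np.float64(-0.325), np.float64(0.149)), (np.float64(0.466), np.float64(-0.321), np.float64(0.148)), (np.float64(0.471), np.float64(-0.316), np.float64(0.139)), (np.float64(0.464), np.float64(-0.315), np.float64(0.148)), (np.float64(0.463), np.float64(-0.312), np.float64(0.149))]
```

View pics/side2.png

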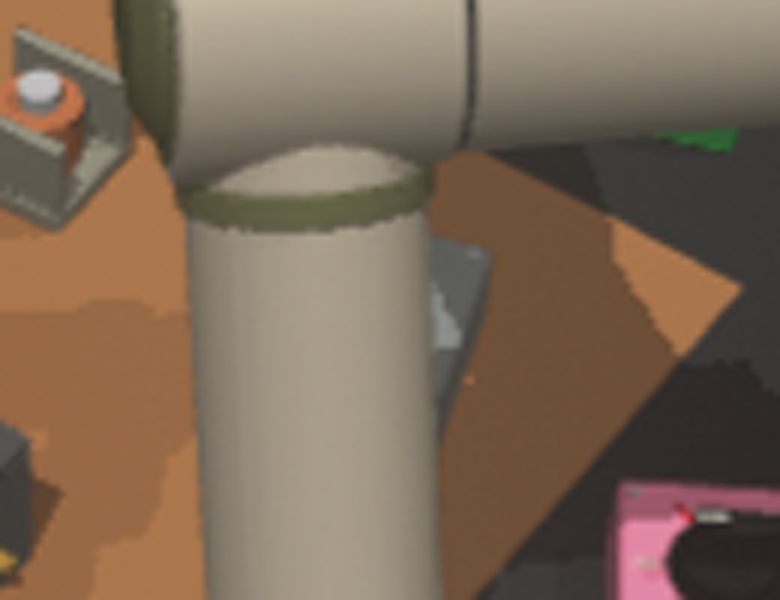

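Run:
```python
from h import *
import pickle
w=pickle.load(open('wrist0.pkl','rb')); P=cloud(w)
s=np.array([-1.56309026,0.19731279,-0.19659016]); M=R.from_rotvec(s).as_matrix(); T=np.array([0.13017144,0.50829523,0.20752927])
L=(P-T)@M*1000
for u,v in((200,303),(212,305),(190,320),(205,330),(440,303),(450,320),(180,340),(435,330)): print(u,v,L[v,u].round(0))
w=read_camera('wrist'); P=cloud(w); s=get_state(); M=R.from_rotvec(s['orientation']).as_matrix(); L=(P-s['eef_pos'])@M*1000
for u,v in((313,286),(333,286),(313,300),(298,297),(347,297),(345,320)): print(u,v,L[v,u].round(0))
```

```text
200 303 [-12. -46. -45.]
212 305 [ -8. -41. -42.]
190 320 [-12. -60. -44.]
205 330 [ -3. -51. -42.]
440 303 [-12. -47.  45.]
450 320 [-12. -59.  44.]
180 340 [-11. -70. -43.]
435 330 [ -1. -48.  43.]
313 286 [-12. -31.  -3.]
333 286 [-12. -31.   6.]
313 300 [-11. -43.  -2.]
298 297 [ -7. -31.  -9.]
347 297 [ -7. -32.  11.]
345 320 [ -8. -52.   9.]
```

The wrist images show the real fingertips about 29 mm behind the reported TCP. In this view the tips sit at z≈0.105 while the TCP reads 0.077, so the fingers closed above the bar. I'll open, go about 36 mm lower while watching force, and check again before gripping.

Request:
{"name": "play_rows", "arguments": {"increments": [[[0,0,0,0,0,0,-1],[0,0,0,0,0,0,-1],[0,0,0,0,0,0,-1],[0,0,0,0,0,0,-1],[-1,5,1,0.7,0,0.5,-1],[-1,10,0,0,0,0,-1],[0,8,0,0,0,0,-1],[0,0,0,0,0,0,-1]]]}}

```text
time_s: 4.9
eef_pos: [0.4752, -0.3158, 0.0512]
orientation: [-1.555, -0.248, 0.251]
contact_force: [-0.1, -0.1, -0.9]
gripper_width: 0.0854
```

Run:
```python
from h import *
a=np.radians(18.4)
plan([.4753,-.3145,.041],(-np.sin(a),np.cos(a),0))
s=get_state();print(s['contact_force'],s['gripper_width'],s['tau'])
w=read_camera('wrist'); save(w,'wrist3.png')
```

```text
t 4.9 tool total mm [ 0.5 10.2  1.1] deg [-0.1 -0.2 -0.1] N 1
[np.float64(1.0), np.float64(10.0), np.float64(1.0)] [np.float64(-0.1), np.float64(-0.2), np.float64(-0.1)]
[-0.08697672 -0.05274869 -0.908729  ] 0.08544794040416158 [-3.98919219e-02 -4.90541303e+01 -2.21515596e+01 -4.26830346e-03
 -1.59438928e-01 -1.18541529e-04]
```

View pics/wrist3.png

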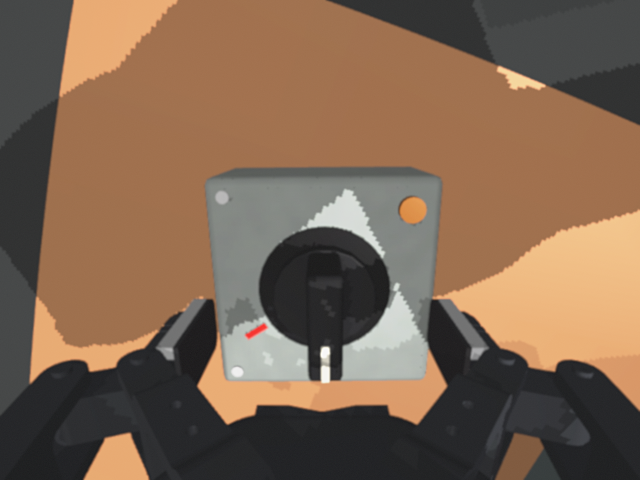

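The bar at (325,310) is centred between the open pads at columns 215 and 428. I'll go down 10 mm more and close.

Request:
{"name": "play_rows", "arguments": {"increments": [[[0,10,1,0,0,0,-1],[0,0,0,0,0,0,-1],[0,0,0,0,0,0,1],[0,0,0,0,0,0,1],[0,0,0,0,0,0,1],[0,0,0,0,0,0,1],[0,0,0,0,0,0,1],[0,0,0,0,0,0,1]]]}}

```text
time_s: 5.75
eef_pos: [0.4755, -0.3147, 0.0424]
orientation: [-1.556, -0.249, 0.25]
contact_force: [-0.1, -0.7, -3.0]
gripper_width: 0.0134
```

Run:
```python
from h import *
a=np.radians(18.4)
plan([.4753,-.3145,.041],(-np.sin(a),np.cos(a),0))
s=get_state();print(s['contact_force'],s['moment'],s['gripper_width'])
w=read_camera('wrist'); save(w,'wrist4.png')
```

```text
t 5.75 tool total mm [-0.1  1.4  0.2] deg [-0.  -0.2 -0. ] N 1
[np.float64(-0.0), np.float64(1.0), np.float64(0.0)] [np.float64(-0.0), np.float64(-0.2), np.float64(-0.0)]
[-0.12067714 -0.7054196  -2.9904543 ] [-0.20812947  0.05632532  0.0705639 ] 0.013352578023308347
```

View pics/wrist4.png

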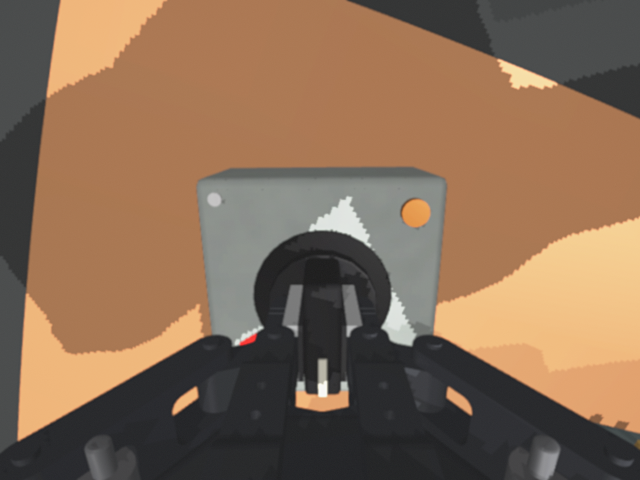

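The bar is gripped at 13.4 mm opening. I'll twist clockwise, which is +y in the tool frame.

Request:
{"name": "play_rows", "arguments": {"increments": [[[0,0,0,0,8,0,1],[0,0,0,0,8,0,1],[0,0,0,0,8,0,1],[0,0,0,0,8,0,1],[0,0,0,0,8,0,1],[0,0,0,0,8,0,1],[0,0,0,0,4,0,1]]]}}

```text
time_s: 6.5
eef_pos: [0.4755, -0.3138, 0.0424]
orientation: [-1.515, 0.49, -0.487]
contact_force: [0.9, 1.3, 1.5]
gripper_width: 0.0129
```

```bash
cat > k.py <<'E'
from h import *
s=get_state(); M=R.from_rotvec(s['orientation']).as_matrix(); z=M[:,2]
j=np.degrees(np.arctan2(z[1],z[0])); print(s['time_s'],'jaw',j,'turned',108.4-j,'down',M[:,1].round(3),s['eef_pos'].round(4),s['contact_force'].round(2),s['moment'].round(3),s['gripper_width'])
E
python3 k.py
```

```text
6.5 jaw 54.27555010953829 turned 54.12444989046172 down [-0.002  0.001 -1.   ] [ 0.4755 -0.3138  0.0424] [0.9  1.28 1.51] [0.054 0.042 0.166] 0.012880238883861597
```

Request:
{"name": "play_rows", "arguments": {"increments": [[[0,0,0,0,3,0,1],[0,0,0,0,2,0,1],[0,0,0,0,1,0,1],[0,0,0,0,1,0,1]]]}}

```text
time_s: 6.9
eef_pos: [0.4755, -0.3137, 0.0424]
orientation: [-1.492, 0.585, -0.581]
contact_force: [0.3, 0.7, 0.9]
gripper_width: 0.0132
```

```bash
python3 k.py; python3 -c "
from h import *
save(read_camera('wrist'),'wrist5.png')"
```

```text
6.9 jaw 47.28417239948112 turned 61.115827600518884 down [-0.003 -0.    -1.   ] [ 0.4755 -0.3137  0.0424] [0.32 0.73 0.91] [0.104 0.062 1.672] 0.013164125855147153
```

View pics/wrist5.png

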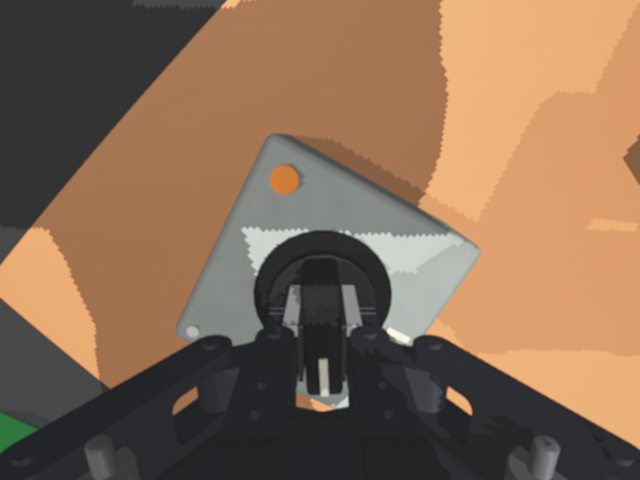

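The moment reached 1.67 N m, so the knob is firmly at the stop with the bar still aligned in the jaws. I'll hold briefly, release, then rise.

Request:
{"name": "play_rows", "arguments": {"increments": [[[0,0,0,0,0,0,1],[0,0,0,0,0,0,1],[0,0,0,0,0,0,-1],[0,0,0,0,0,0,-1],[0,0,0,0,0,0,-1],[0,0,0,0,0,0,-1],[0,0,0,0,0,0,-1],[0,0,0,0,0,0,-1]]]}}

```text
time_s: 7.75
eef_pos: [0.4755, -0.3141, 0.0422]
orientation: [-1.49, 0.589, -0.587]
contact_force: [0.2, -0.6, -0.4]
gripper_width: 0.0852
```

Request:
{"name": "play_rows", "arguments": {"increments": [[[0,-20,0,0,0,0,-1],[0,-40,0,0,0,0,-1],[0,-40,0,0,0,0,-1],[0,-40,0,0,0,0,-1],[0,-20,0,0,0,0,-1],[0,0,0,0,0,0,-1]]]}}

```text
time_s: 8.35
eef_pos: [0.4751, -0.3134, 0.2073]
orientation: [-1.487, 0.592, -0.585]
contact_force: [0.2, -0.3, -0.1]
gripper_width: 0.0854
```

```bash
python3 k.py; python3 -c "
from h import *
c=read_camera('wrist');save(c,'wrist6.png')
P=cloud(c); m=(abs(P[:,:,2]-.092)<.008)&(np.hypot(P[:,:,0]-.475,P[:,:,1]+.315)<.03)
print(cv2.minAreaRect(P[m][:,:2].astype(np.float32)))
plan([.5645,.001,.2],(1,.017,0))
print(get_state()['q'])"
```

```text
8.35 jaw 46.84555676638759 turned 61.55444323361242 down [-0.003  0.004 -1.   ] [ 0.4751 -0.3134  0.2073] [ 0.19 -0.28 -0.08] [-0.032 -0.01  -0.031] 0.08538811765362087
((0.4753069579601288, -0.31339892745018005), (0.045985881239175797, 0.014080706052482128), 18.918832778930664)
t 8.4 tool total mm [-149.3    7.   290.5] deg [ 0.1 45.9 -0.4] N 8
[np.float64(-19.0), np.float64(1.0), np.float64(36.0)] [np.float64(0.0), np.float64(5.7), np.float64(-0.0)]
[np.float64(-22.0), np.float64(1.0), np.float64(34.0)] [np.float64(0.0), np.float64(5.7), np.float64(-0.0)]
[np.float64(-26.0), np.float64(1.0), np.float64(32.0)] [np.float64(0.0), np.float64(5.7), np.float64(-0.0)]
[np.float64(-29.0), np.float64(1.0), np.float64(29.0)] [np.float64(0.0), np.float64(5.7), np.float64(-0.0)]
[np.float64(-31.0), np.float64(1.0), np.float64(26.0)] [np.float64(0.0), np.float64(5.7), np.float64(-0.0)]
[np.float64(-34.0), np.float64(1.0), np.float64(23.0)] [np.float64(0.0), np.float64(5.7), np.float64(-0.0)]
[np.float64(-36.0), np.float64(1.0), np.float64(19.0)] [np.float64(0.0), np.float64(5.7), np.float64(-0.0)]
[np.float64(-38.0), np.float64(1.0), np.float64(16.0)] [np.float64(0.0), np.float64(5.7), np.float64(-0.0)]
[-7.88971350e-01  4.15666949e-01  1.35867512e+00  1.43912581e-04
  1.37442137e+00 -1.60664483e+00]
```

View pics/wrist6.png

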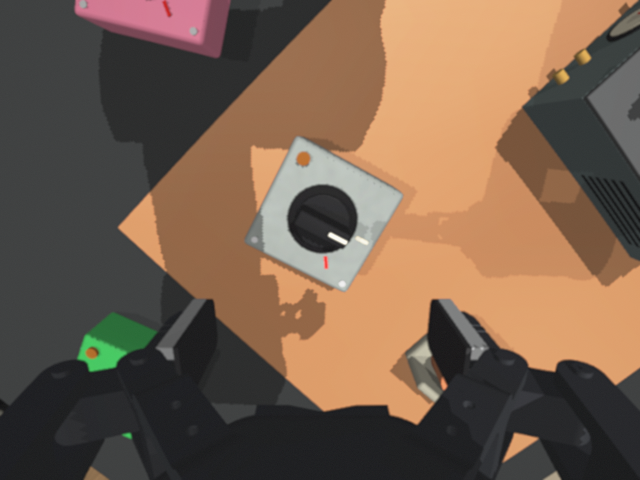

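The knob at (322,218) has sprung back, with the bar at 18.9°, and the hand is clear. Next I'll move over the handle.

Request:
{"name": "play_rows", "arguments": {"increments": [[[-19,1,36,0,5.7,0,-1],[-22,1,34,0,5.7,0,-1],[-26,1,32,0,5.7,0,-1],[-29,1,29,0,5.7,0,-1],[-31,1,26,0,5.7,0,-1],[-34,1,23,0,5.7,0,-1],[-36,1,19,0,5.7,0,-1],[-38,1,16,0,5.7,0,-1],[0,0,0,0,0,0,-1]]]}}

```text
time_s: 9.3
eef_pos: [0.5639, 0.0141, 0.182]
orientation: [-1.21, 1.25, -1.197]
contact_force: [0.1, -0.4, 0.1]
gripper_width: 0.0852
```

```bash
python3 -c "
from h import *
c=read_camera('wrist');save(c,'wrist7.png')
P=cloud(c); m=(abs(P[:,:,2]-.138)<.007)&(np.hypot(P[:,:,0]-.565,P[:,:,1])<.08)&(c['z_map']>0)
q=P[m];print(m.sum(),q.mean(0),q[:,2].max(),cv2.minAreaRect(q[:,:2].astype(np.float32)))
m=(abs(P[:,:,2]-.096)<.005)&(c['z_map']>0)&(P[:,:,0]<.8)
q=P[m];print(m.sum(),q.mean(0),cv2.minAreaRect(q[:,:2].astype(np.float32)))
plan([.5645,.001,.12],(1,.017,0))
print(get_state()['q'])
"
```

```text
3599 [0.56406322 0.00809877 0.14208798] 0.14498727340596937 ((0.5639925003051758, 0.0024631544947624207), (0.012017116881906986, 0.12641838192939758), 0.7561806440353394)
68983 [0.64447672 0.01930171 0.09755245] ((0.6464442610740662, 0.013859465718269348), (0.22538207471370697, 0.22306600213050842), 0.8212575316429138)
t 9.35 tool total mm [12.  61.5  3.1] deg [ 1.6 -1.9 -0.9] N 2
[np.float64(6.0), np.float64(31.0), np.float64(2.0)] [np.float64(0.8), np.float64(-0.9), np.float64(-0.4)]
[np.float64(6.0), np.float64(31.0), np.float64(1.0)] [np.float64(0.8), np.float64(-0.9), np.float64(-0.4)]
[-0.19101703  0.43517928  1.39373821  0.00957442  1.34352128 -0.17758027]
```

View pics/wrist7.png

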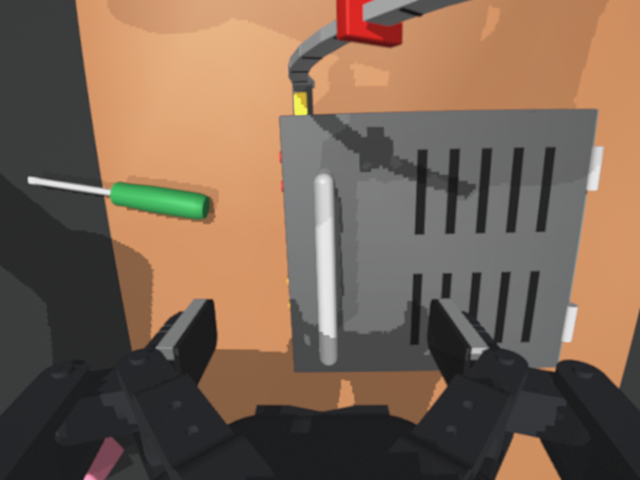

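The handle bar at (325,270) measures (0.564, 0.0025) with yaw ≈0.013. The yellow pointer is at (301,103) and the clip at (370,20). I'll descend onto the handle.

Request:
{"name": "play_rows", "arguments": {"increments": [[[6,25,1,0.8,-0.9,-0.4,-1],[6,30,1,0.8,-0.9,-0.4,-1],[0,0,0,0,0,0,-1]]]}}

```text
time_s: 9.65
eef_pos: [0.5625, -0.001, 0.1219]
orientation: [-1.22, 1.199, -1.193]
contact_force: [0.2, -0.0, -0.6]
gripper_width: 0.0853
```

```bash
python3 -c "
from h import *
plan([.564,.0022,.089],(1,.014,0))
"
```

```text
t 9.65 tool total mm [-3.2 32.9  1.7] deg [ 0.2  0.3 -0.1] N 1
[np.float64(-3.0), np.float64(33.0), np.float64(2.0)] [np.float64(0.2), np.float64(0.3), np.float64(-0.1)]
```

Request:
{"name": "play_rows", "arguments": {"increments": [[[-3,18,2,0,0,0,-1],[0,15,0,0,0,0,-1],[0,0,0,0,0,0,-1]]]}}

```text
time_s: 9.95
eef_pos: [0.564, -0.0002, 0.0892]
orientation: [-1.22, 1.202, -1.194]
contact_force: [-0.3, 0.6, -0.1]
gripper_width: 0.0854
```

```bash
python3 -c "
from h import *
plan([.564,.0022,.089],(1,.014,0)); print(get_state()['contact_force'])
save(read_camera('wrist'),'wrist8.png')
"
```

```text
t 9.95 tool total mm [-2.4  0.2  0. ] deg [ 0.3  0.1 -0.1] N 1
[np.float64(-2.0), np.float64(0.0), np.float64(0.0)] [np.float64(0.3), np.float64(0.1), np.float64(-0.1)]
[-0.33748611  0.63590777 -0.12031456]
```

View pics/wrist8.png

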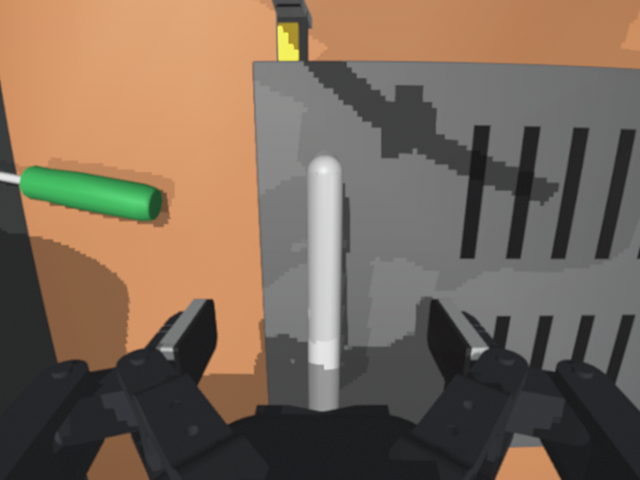

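The handle bar at column 324 is centred between the pads, so I'll close.

Request:
{"name": "play_rows", "arguments": {"increments": [[[0,0,0,0,0,0,1],[0,0,0,0,0,0,1],[0,0,0,0,0,0,1],[0,0,0,0,0,0,1],[0,0,0,0,0,0,1],[0,0,0,0,0,0,1],[0,0,0,0,0,0,1]]]}}

```text
time_s: 10.7
eef_pos: [0.5648, -0.0013, 0.0945]
orientation: [-1.218, 1.2, -1.197]
contact_force: [2.2, 0.1, -0.3]
gripper_width: 0.0099
```

```bash
python3 -c "
from h import *
s=get_state(); print(s['eef_pos'],s['contact_force'],s['gripper_width'])
import pickle
yaw=.0135; ex=np.array([np.cos(yaw),np.sin(yaw),0]); ey=np.array([-np.sin(yaw),np.cos(yaw),0])
H=np.array([.564,.002,.093])+.185*ex
# clip from initial images: red px -> plane y=115 in cover frame
for n,b in(('top',(205,225,200,215)),('side',(230,248,250,265))):
    c=pickle.load(open(n+'0.pkl','rb')); h=cv2.cvtColor(c['color'],cv2.COLOR_RGB2HSV).astype(int)
    m=((h[:,:,0]<8)|(h[:,:,0]>172))&(h[:,:,1]>150)&(h[:,:,2]>70)
    v,u=np.nonzero(m[b[2]:b[3],b[0]:b[1]]); v+=b[2];u+=b[0]
    P=cloud(c)[v,u]-H
    L=np.c_[P@ex,P@ey,P[:,2]]; k=c['z_map'][v,u]>0; L=L[k]
    print(n,len(L),'local min/med/max',L.min(0).round(3),np.median(L,0).round(3),L.max(0).round(3),'ang med',np.median(np.arctan2(L[:,2],-L[:,0])),np.ptp(np.arctan2(L[:,2],-L[:,0])),'rad',np.median(np.hypot(L[:,0],L[:,2])))
    r=[]
    for a,bb in zip(u,v):
        e,d=ray(c,a,bb); t=(.115-(e-H)@ey)/(d@ey); p=e+t*d-H; r.append([np.arctan2(p[2],-p@ex),np.hypot(p[2],p@ex)])
    r=np.array(r); print(' plane: ang',r.min(0),np.median(r,0),r.max(0))
"
```

```text
[ 0.56482427 -0.00125543  0.09447059] [ 2.18053747  0.11934396 -0.26603477] 0.009852306307905064
top 52 local min/med/max [-0.176  0.114 -0.091] [-0.169  0.121  0.12 ] [-0.098  0.15   0.13 ] ang med 0.6239487322526914 1.3883215219065783 rad 0.20778818784515413
 plane: ang [0.59421401 0.18783907] [0.70209232 0.23082178] [0.83444661 0.28171026]
side 23 local min/med/max [-0.174  0.047  0.003] [-0.17   0.125  0.119] [-0.096  0.13   0.126] ang med 0.6148775991626141 0.6041464838614277 rad 0.20836010597132504
 plane: ang [0.52924415 0.16457813] [0.57189111 0.19095775] [0.62648437 0.20949569]
```

```bash
python3 -c "
from h import *
c=read_camera('wrist'); save(c,'wrist9.png'); s=get_state(); M=R.from_rotvec(s['orientation']).as_matrix(); P=cloud(c); L=(P-s['eef_pos'])@M*1000
print(s['eef_pos'],s['gripper_width'])
for v in range(260,330,6): print(v,[(L[v,u].round(0).tolist(),P[v,u,2].round(3).item()) for u in (300,308,323,336,345)])
"
```

```text
[ 0.56483995 -0.00126076  0.09445617] 0.009645803702286238
260 [([-13.0, -2.0, -11.0], 0.097), ([-29.0, -46.0, -6.0], 0.141), ([-30.0, -48.0, -0.0], 0.143), ([-29.0, -46.0, 4.0], 0.14), ([-14.0, -3.0, 11.0], 0.097)]
266 [([-10.0, -3.0, -11.0], 0.097), ([-27.0, -46.0, -6.0], 0.141), ([-28.0, -49.0, -0.0], 0.143), ([-26.0, -46.0, 4.0], 0.14), ([-11.0, -3.0, 11.0], 0.097)]
272 [([-8.0, -4.0, -11.0], 0.098), ([-24.0, -46.0, -6.0], 0.14), ([-25.0, -48.0, -0.0], 0.143), ([-24.0, -45.0, 5.0], 0.139), ([-8.0, -3.0, 11.0], 0.098)]
278 [([-4.0, -3.0, -11.0], 0.098), ([-22.0, -47.0, -6.0], 0.141), ([-23.0, -49.0, -0.0], 0.143), ([-22.0, -46.0, 5.0], 0.14), ([-4.0, -3.0, 11.0], 0.098)]
284 [([-1.0, -4.0, -11.0], 0.098), ([-20.0, -47.0, -6.0], 0.141), ([-21.0, -49.0, -0.0], 0.143), ([-19.0, -46.0, 5.0], 0.14), ([-1.0, -3.0, 11.0], 0.098)]
290 [([-12.0, -35.0, -9.0], 0.129), ([-17.0, -46.0, -6.0], 0.141), ([-18.0, -48.0, -0.0], 0.142), ([-17.0, -46.0, 5.0], 0.14), ([-12.0, -35.0, 9.0], 0.129)]
296 [([-12.0, -40.0, -9.0], 0.135), ([-15.0, -46.0, -6.0], 0.141), ([-16.0, -48.0, -0.0], 0.142), ([-15.0, -47.0, 5.0], 0.141), ([-12.0, -40.0, 8.0], 0.134)]
302 [([-12.0, -45.0, -9.0], 0.139), ([-13.0, -47.0, -6.0], 0.141), ([-15.0, -51.0, -0.0], 0.145), ([-13.0, -46.0, 5.0], 0.141), ([-12.0, -45.0, 8.0], 0.14)]
308 [([-12.0, -49.0, -9.0], 0.144), ([-10.0, -47.0, -6.0], 0.141), ([-11.0, -49.0, -0.0], 0.143), ([-12.0, -50.0, 4.0], 0.144), ([-12.0, -50.0, 8.0], 0.144)]
314 [([-12.0, -54.0, -8.0], 0.149), ([-8.0, -48.0, -6.0], 0.142), ([-9.0, -49.0, -0.0], 0.144), ([-12.0, -54.0, 4.0], 0.149), ([-12.0, -54.0, 7.0], 0.149)]
320 [([-11.0, -57.0, -8.0], 0.152), ([-6.0, -49.0, -6.0], 0.143), ([-6.0, -48.0, -0.0], 0.143), ([-11.0, -57.0, 4.0], 0.151), ([-11.0, -58.0, 7.0], 0.152)]
326 [([-11.0, -62.0, -8.0], 0.156), ([-5.0, -50.0, -6.0], 0.145), ([-5.0, -50.0, -0.0], 0.145), ([-9.0, -57.0, 4.0], 0.152), ([-12.0, -62.0, 7.0], 0.157)]
```

View pics/wrist9.png

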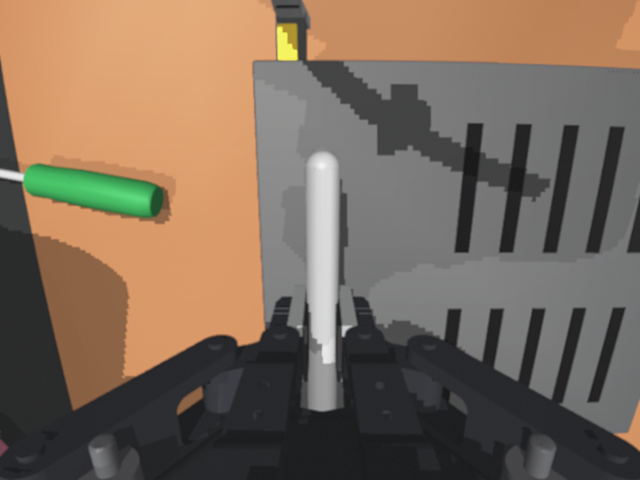

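The grip is near the tips: the hand rose 5 mm while closing and the opening is 9.7 mm on a 12 mm bar. I'll regrip deeper.

Request:
{"name": "play_rows", "arguments": {"increments": [[[0,0,0,0,0,0,-1],[0,0,0,0,0,0,-1],[0,0,0,0,0,0,-1],[0,6,0,0,0,0,-1],[0,6,0,0,0,0,-1],[0,0,0,0,0,0,-1]]]}}

```text
time_s: 11.35
eef_pos: [0.5652, -0.0011, 0.0813]
orientation: [-1.218, 1.199, -1.197]
contact_force: [0.2, -0.1, -0.5]
gripper_width: 0.0854
```

```bash
python3 -c "
from h import *
plan([.564,.0015,.082],(1,.014,0)); print(get_state()['contact_force'],get_state()['gripper_width'])
"
```

```text
t 11.35 tool total mm [-2.6 -0.7 -1.1] deg [0.1 0.1 0. ] N 1
[np.float64(-3.0), np.float64(-1.0), np.float64(-1.0)] [np.float64(0.1), np.float64(0.1), np.float64(0.0)]
[ 0.1850703  -0.12193689 -0.51784477] 0.0853884304012201
```

Request:
{"name": "play_rows", "arguments": {"increments": [[[-2,0,-1,0,0,0,1],[0,0,0,0,0,0,1],[0,0,0,0,0,0,1],[0,0,0,0,0,0,1],[0,0,0,0,0,0,1],[0,0,0,0,0,0,1]]]}}

```text
time_s: 11.95
eef_pos: [0.5649, 0.0011, 0.0815]
orientation: [-1.216, 1.197, -1.198]
contact_force: [3.5, 1.2, -1.6]
gripper_width: 0.0101
```

Request:
{"name": "play_rows", "arguments": {"increments": [[[0,0,0,0,0,0,1]]]}}

```text
time_s: 12.05
eef_pos: [0.5649, 0.0011, 0.0814]
orientation: [-1.216, 1.197, -1.198]
contact_force: [0.4, 0.6, -0.2]
gripper_width: 0.0106
```

Good grip: 25 mm deep and stable. Now I'll compute the arc rows.

```bash
cat > arc.py <<'E'
from h import *
import sys
t1=float(sys.argv[1]); n=int(sys.argv[2]); K=.4
yaw=.0135; ex=np.array([np.cos(yaw),np.sin(yaw),0]); ey=np.array([-np.sin(yaw),np.cos(yaw),0])
H=np.array([.564,.002,.093])+.185*ex
s=get_state(); R0=R.from_rotvec(s['orientation']); M=R0.as_matrix()
bar=s['eef_pos']-.0545*M[:,1]; d=bar-H; t0=np.arctan2(d[2],-d@ex)-np.arctan2(43,185); r=np.hypot(d[2],d@ex)
tilt=np.arctan2(-M[:,1]@ex,-M[:,1]@[0,0,-1.] if 0 else M[:,1]@[0,0,-1.])
print('theta',t0,'r',r,'tilt',tilt,'F',s['contact_force'].round(1),'w',s['gripper_width'])
def pose(t):
    b=H+.19*(-np.cos(t+.228)*ex+np.sin(t+.228)*np.array([0,0,1]))+ (bar-H)@ey*ey
    Rt=R.from_rotvec(ey*K*(t-t0))*R0
    return b+.0545*Rt.as_matrix()[:,1],Rt
off=s['eef_pos']-pose(t0)[0]
for i in range(n):
    a,b=t0+(t1-t0)*i/n,t0+(t1-t0)*(i+1)/n
    (p,Ra),(q,Rb)=pose(a),pose(b)
    print((Ra.as_matrix().T@(q-p)*1000).round(1).tolist(),np.degrees((Ra.inv()*Rb).as_rotvec()).round(1).tolist())
E
python3 arc.py 0.45 9
```

```text
theta 0.0007806336311357576 r 0.18906567471850438 tilt -0.0007792534781717124 F [ 0.4  0.6 -0.2] w 0.010584919730520594
[0.0, -9.2, 1.3] [-1.1, -0.0, 0.0]
[0.0, -9.1, 1.6] [-1.1, -0.0, 0.0]
[0.0, -9.0, 1.8] [-1.1, -0.0, 0.0]
[0.0, -8.9, 2.1] [-1.1, -0.0, 0.0]
[0.0, -8.8, 2.4] [-1.1, -0.0, 0.0]
[0.0, -8.7, 2.6] [-1.1, -0.0, 0.0]
[0.0, -8.6, 2.9] [-1.1, -0.0, 0.0]
[0.0, -8.5, 3.2] [-1.1, -0.0, 0.0]
[0.0, -8.4, 3.4] [-1.1, -0.0, 0.0]
```

Request:
{"name": "play_rows", "arguments": {"increments": [[[0,-9,1,-1.1,0,0,1],[0,-9,2,-1.1,0,0,1],[0,-9,2,-1.1,0,0,1],[0,-9,2,-1.1,0,0,1]]]}}

```text
time_s: 12.45
eef_pos: [0.5703, 0.0013, 0.1136]
orientation: [-1.28, 1.263, -1.155]
contact_force: [3.2, -0.4, -8.3]
gripper_width: 0.0102
```

```bash
python3 arc.py 0.45 6
```

```text
theta 0.17828965900927168 r 0.1893319343731248 tilt 0.08776155896935767 F [ 3.2 -0.4 -8.3] w 0.010204330834795935
[-0.0, -8.1, 1.9] [-1.0, 0.0, 0.0]
[-0.0, -8.0, 2.1] [-1.0, 0.0, 0.0]
[-0.0, -7.9, 2.3] [-1.0, 0.0, 0.0]
[-0.0, -7.9, 2.5] [-1.0, 0.0, 0.0]
[-0.0, -7.8, 2.8] [-1.0, 0.0, 0.0]
[-0.0, -7.7, 3.0] [-1.0, 0.0, 0.0]
```

Tracking the arc; the load is about 8 N.

Request:
{"name": "play_rows", "arguments": {"increments": [[[0,-8,2,-1,0,0,1],[0,-8,2,-1,0,0,1],[0,-8,2,-1,0,0,1],[0,-8,3,-1,0,0,1],[0,-8,3,-1,0,0,1],[0,-8,3,-1,0,0,1]]]}}

```text
time_s: 13.05
eef_pos: [0.5839, 0.0016, 0.1522]
orientation: [-1.38, 1.364, -1.081]
contact_force: [-3.9, 0.2, -5.9]
gripper_width: 0.0105
```

Request:
{"name": "play_rows", "arguments": {"increments": [[[0,0,0,0,0,0,1]]]}}

```text
time_s: 13.15
eef_pos: [0.5832, 0.0016, 0.1516]
orientation: [-1.382, 1.367, -1.078]
contact_force: [-2.9, -0.3, -6.1]
gripper_width: 0.0103
```

```bash
python3 arc.py 0.6 4; python3 -c "
from h import *
import pickle
for n in('side','wrist','top'):
    c=read_camera(n); pickle.dump(c,open(n+'10.pkl','wb')); save(c,n+'10.png')
    im=c['color'][:,:,::-1]
    if n=='side': cv2.imwrite('pics/s10z.png',cv2.resize(im[200:310,200:330],None,fx=6,fy=5,interpolation=cv2.INTER_CUBIC))
    if n=='top': cv2.imwrite('pics/t10z.png',cv2.resize(im[150:250,190:320],None,fx=6,fy=6,interpolation=cv2.INTER_CUBIC))
"
```

```text
theta 0.4007959865828693 r 0.18965349491531067 tilt 0.23089201114614047 F [-2.9 -0.3 -6.1] w 0.010320047347877372
[-0.0, -8.6, 2.8] [-1.1, 0.0, 0.0]
[-0.0, -8.5, 3.1] [-1.1, 0.0, 0.0]
[-0.0, -8.4, 3.3] [-1.1, 0.0, 0.0]
[-0.0, -8.3, 3.6] [-1.1, 0.0, 0.0]
```

View pics/s10z.png

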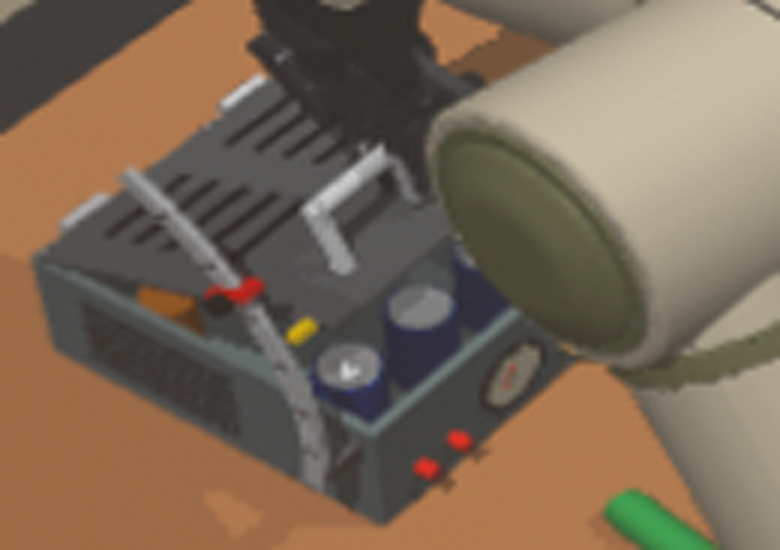

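View pics/wrist10.png

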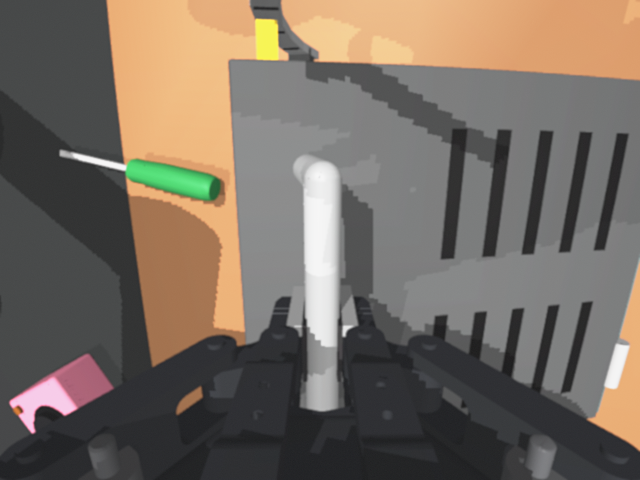

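View pics/t10z.png

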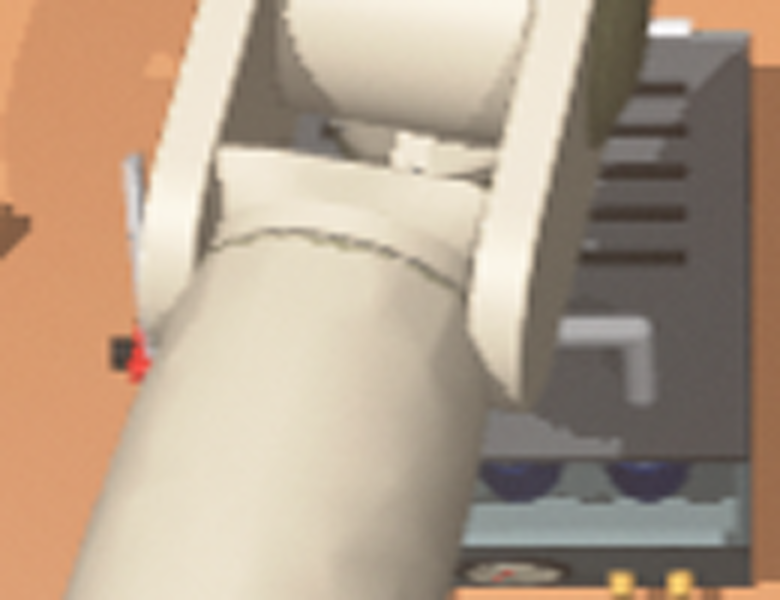

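The side zoom shows the yellow pointer at about full-image pixel (250,266), a little below the red clip at (239,258). Next I'll measure both angles.

```bash
cat > ang.py <<'E'
from h import *
yaw=.0135; ex=np.array([np.cos(yaw),np.sin(yaw),0]); ey=np.array([-np.sin(yaw),np.cos(yaw),0])
H=np.array([.564,.002,.093])+.185*ex
def ang(c,boxred,boxyel,mn=3):
    h=cv2.cvtColor(c['color'],cv2.COLOR_RGB2HSV).astype(int); P=cloud(c)
    red=((h[:,:,0]<8)|(h[:,:,0]>172))&(h[:,:,1]>150)&(h[:,:,2]>70)
    yel=(h[:,:,0]>20)&(h[:,:,0]<33)&(h[:,:,1]>150)&(h[:,:,2]>90)
    for nm,m,b in(('red',red,boxred),('yel',yel,boxyel)):
        mm=np.zeros_like(m); mm[b[2]:b[3],b[0]:b[1]]=m[b[2]:b[3],b[0]:b[1]]
        k,l,s,ce=cv2.connectedComponentsWithStats(mm.astype(np.uint8),connectivity=8)
        if k<2: print(nm,'none'); continue
        i=1+np.argmax(s[1:,4]); mm=(l==i)&(c['z_map']>0); D=P[mm]-H
        L=np.c_[D@ex,D@ey,D[:,2]]; A=np.arctan2(L[:,2],-L[:,0])
        print(nm,s[i].tolist(),ce[i].round(1).tolist(),'loc med',np.median(L,0).round(4),'lo/hi',np.percentile(L,10,0).round(3),np.percentile(L,90,0).round(3),'ang 10/50/90',np.percentile(A,[10,50,90]).round(3),'r',np.median(np.hypot(L[:,0],L[:,2])).round(4))
        for y in(.115,.122):
            e,d=ray(c,*ce[i]); t=(y-(e-H)@ey)/(d@ey); p=e+t*d-H; print('   cent on y=',y,np.arctan2(p[2],-p@ex).round(3),np.hypot(p[2],p@ex).round(4))
E
python3 -c "
from ang import *
import pickle
c=pickle.load(open('side10.pkl','rb')); ang(c,(230,248,250,265),(240,262,255,285))
c=pickle.load(open('side0.pkl','rb')); ang(c,(230,248,250,265),(245,262,275,295))
c=pickle.load(open('wrist10.pkl','rb')); ang(c,(240,400,0,60),(240,300,0,80))
c=pickle.load(open('top0.pkl','rb')); ang(c,(205,225,200,216),(222,236,225,245))
"
```

```text
red [234, 255, 10, 6, 23] [239.7, 257.8] loc med [-0.1712  0.1258  0.1204] lo/hi [-0.175  0.117  0.113] [-0.155  0.131  0.126] ang 10/50/90 [0.605 0.618 0.63 ] r 0.2096
   cent on y= 0.115 0.575 0.1879
   cent on y= 0.122 0.606 0.2011
yel [248, 264, 5, 5, 15] [249.7, 265.9] loc med [-0.1843  0.1058  0.0775] lo/hi [-0.187  0.101  0.075] [-0.181  0.113  0.083] ang 10/50/90 [0.387 0.399 0.419] r 0.2
   cent on y= 0.115 0.451 0.2136
   cent on y= 0.122 0.487 0.2257
red [235, 255, 9, 6, 23] [240.0, 257.7] loc med [-0.1696  0.1247  0.1192] lo/hi [-0.174  0.117  0.112] [-0.156  0.13   0.124] ang 10/50/90 [0.597 0.615 0.635] r 0.2084
   cent on y= 0.115 0.579 0.1901
   cent on y= 0.122 0.609 0.2033
yel [254, 283, 5, 5, 16] [256.1, 285.0] loc med [-0.1981  0.1026 -0.    ] lo/hi [-0.202  0.098 -0.004] [-0.192  0.112  0.005] ang 10/50/90 [-0.022 -0.     0.027] r 0.1982
   cent on y= 0.115 0.097 0.2092
   cent on y= 0.122 0.155 0.2179
red none
yel [256, 19, 23, 41, 840] [266.7, 38.9] loc med [-0.1839  0.1067  0.0798] lo/hi [-0.187  0.101  0.078] [-0.181  0.112  0.081] ang 10/50/90 [0.405 0.41  0.414] r 0.2005
   cent on y= 0.115 0.236 0.2021
   cent on y= 0.122 0.096 0.208
red [211, 204, 9, 10, 52] [215.4, 209.2] loc med [-0.1694  0.1212  0.1203] lo/hi [-0.175  0.115  0.111] [-0.154  0.13   0.125] ang 10/50/90 [0.59  0.624 0.636] r 0.2078
   cent on y= 0.115 0.721 0.234
   cent on y= 0.122 0.609 0.2019
yel [227, 233, 6, 4, 12] [228.9, 233.9] loc med [-1.972e-01  1.088e-01  1.000e-04] lo/hi [-0.201  0.104 -0.004] [-0.195  0.113  0.004] ang 10/50/90 [-0.022  0.001  0.018] r 0.1972
   cent on y= 0.115 -0.235 0.1933
   cent on y= 0.122 -0.468 0.1995
```

The pointer angle is 0.40, which agrees with the arc kinematics. The clip is at about 0.615 in both the side and top views. I'll lift to 0.615.

Request:
{"name": "play_rows", "arguments": {"increments": [[[0,-8,3,-1,0,0,1],[0,-8,3,-1,0,0,1],[0,-8,3,-1,0,0,1],[0,-4,2,-0.5,0,0,1],[0,0,0,0,0,0,1]]]}}

```text
time_s: 13.8
eef_pos: [0.5961, 0.0018, 0.1732]
orientation: [-1.435, 1.421, -1.036]
contact_force: [-4.4, 0.0, -4.6]
gripper_width: 0.0106
```

```bash
python3 arc.py 0.615 3
```

```text
theta 0.541025635289511 r 0.18996639356459386 tilt 0.3062699158031928 F [-4.4  0.  -4.6] w 0.010585665415049357
[-0.0, -4.2, 1.6] [-0.6, 0.0, 0.0]
[-0.0, -4.1, 1.7] [-0.6, 0.0, 0.0]
[-0.0, -4.1, 1.7] [-0.6, 0.0, 0.0]
```

Request:
{"name": "play_rows", "arguments": {"increments": [[[0,-5,2,-0.6,0,0,1],[0,-5,2,-0.6,0,0,1],[0,-5,2,-0.6,0,0,1],[0,0,0,0,0,0,1],[0,0,0,0,0,0,1]]]}}

```text
time_s: 14.3
eef_pos: [0.6034, 0.002, 0.1832]
orientation: [-1.464, 1.451, -1.011]
contact_force: [-7.4, -0.9, -5.2]
gripper_width: 0.0102
```

```bash
python3 arc.py 0.615 1; python3 -c "
from ang import *
c=read_camera('side'); ang(c,(230,248,250,265),(230,262,240,285)); w=read_camera('wrist'); ang(w,(200,400,0,80),(220,320,0,80))
save(w,'wrist11.png'); cv2.imwrite('pics/s11z.png',cv2.resize(c['color'][200:310,200:330,::-1],None,fx=6,fy=5,interpolation=cv2.INTER_CUBIC))
"; python3 arc.py 0.615 1
```

```text
theta 0.6107353199142008 r 0.1900791557973874 tilt 0.3478755154132755 F [-7.4 -0.9 -5.2] w 0.01017796510674911
[-0.0, -0.7, 0.3] [-0.1, 0.0, 0.0]
red [234, 256, 10, 5, 21] [239.6, 257.9] loc med [-0.1711  0.1257  0.1192] lo/hi [-0.174  0.119  0.113] [-0.157  0.131  0.124] ang 10/50/90 [0.602 0.618 0.63 ] r 0.2087
   cent on y= 0.115 0.574 0.1877
   cent on y= 0.122 0.606 0.2008
yel [241, 252, 6, 4, 14] [243.5, 253.5] loc med [-0.1631  0.1013  0.1136] lo/hi [-0.168  0.098  0.104] [-0.153  0.107  0.118] ang 10/50/90 [0.592 0.606 0.617] r 0.1988
   cent on y= 0.115 0.65 0.2196
   cent on y= 0.122 0.672 0.2328
red [221, 0, 70, 18, 1069] [257.2, 7.2] loc med [-0.1622  0.1167  0.1175] lo/hi [-0.171  0.115  0.112] [-0.154  0.119  0.123] ang 10/50/90 [0.615 0.628 0.634] r 0.2003
   cent on y= 0.115 0.657 0.2013
   cent on y= 0.122 0.545 0.1993
yel [245, 18, 24, 41, 894] [256.7, 38.1] loc med [-0.1637  0.107   0.1167] lo/hi [-0.166  0.101  0.115] [-0.161  0.113  0.119] ang 10/50/90 [0.614 0.62  0.625] r 0.201
   cent on y= 0.115 0.448 0.2002
   cent on y= 0.122 0.306 0.2041
theta 0.6103377619199951 r 0.19008343670078098 tilt 0.34783183189173134 F [-6.   0.1 -4.3] w 0.01014221027605737
[-0.0, -0.8, 0.3] [-0.1, 0.0, 0.0]
```

View pics/s11z.png

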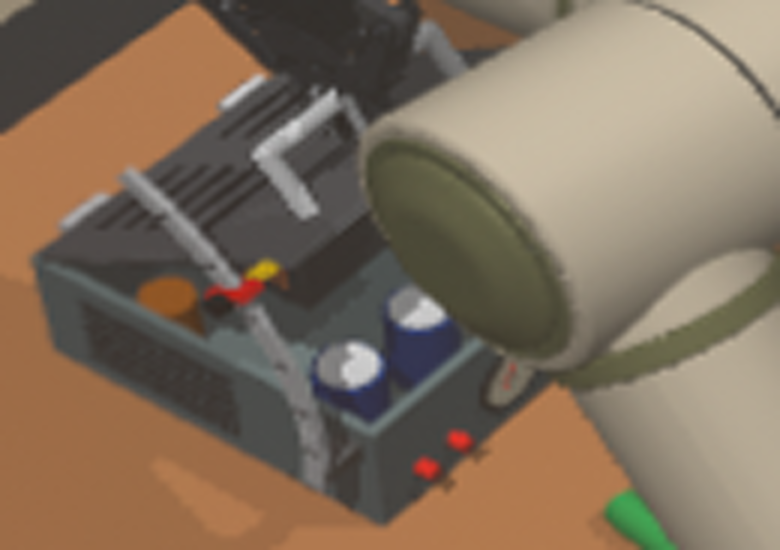

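View pics/wrist11.png

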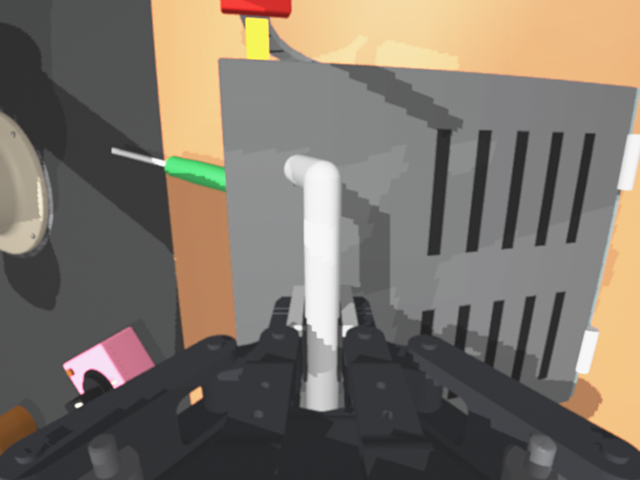

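The side zoom shows the pointer meeting the clip. In the wrist view the pointer (column 257) butts against the middle of the red clip (columns 221–291), both at about 0.62 rad. I'll hold and check for drift.

Request:
{"name": "play_rows", "arguments": {"increments": [[[0,0,0,0,0,0,1],[0,0,0,0,0,0,1],[0,0,0,0,0,0,1],[0,0,0,0,0,0,1],[0,0,0,0,0,0,1],[0,0,0,0,0,0,1]]]}}

```text
time_s: 15.0
eef_pos: [0.6003, 0.0019, 0.1806]
orientation: [-1.467, 1.455, -1.008]
contact_force: [-5.0, -0.9, -5.2]
gripper_width: 0.0102
```

```bash
python3 arc.py 0.615 1; python3 -c "
from ang import *
w=read_camera('wrist'); ang(w,(200,400,0,80),(220,320,0,80)); print(np.abs(get_state()['dq']).max())
"
```

```text
theta 0.5899358803217695 r 0.1900257491288575 tilt 0.3524317898570937 F [-5.  -0.9 -5.2] w 0.010229529652313817
[-0.0, -4.2, 1.6] [-0.6, 0.0, 0.0]
red [223, 0, 73, 15, 893] [261.5, 5.8] loc med [-0.1621  0.1162  0.1171] lo/hi [-0.171  0.115  0.112] [-0.154  0.118  0.123] ang 10/50/90 [0.612 0.628 0.634] r 0.1999
   cent on y= 0.115 0.648 0.2009
   cent on y= 0.122 0.537 0.1989
yel [248, 19, 24, 41, 860] [259.5, 38.9] loc med [-0.166   0.1067  0.1133] lo/hi [-0.169  0.101  0.111] [-0.163  0.112  0.115] ang 10/50/90 [0.594 0.6   0.604] r 0.2009
   cent on y= 0.115 0.425 0.2007
   cent on y= 0.122 0.283 0.2053
0.0036664628014398026
```

Zero rows sag slightly, because each one re-targets the measured pose. I'll nudge back up and end on a small compensating row.

Request:
{"name": "play_rows", "arguments": {"increments": [[[0,-4,2,0,0,0,1],[0,-3,1,0,0,0,1],[0,-1,0.4,0,0,0,1],[0,-0.6,0.2,0,0,0,1],[0,-0.6,0.2,0,0,0,1],[0,-0.6,0.2,0,0,0,1]]]}}

```text
time_s: 15.65
eef_pos: [0.6052, 0.0021, 0.1855]
orientation: [-1.471, 1.459, -1.004]
contact_force: [-5.2, -0.5, -7.9]
gripper_width: 0.0105
```

```bash
python3 arc.py 0.615 1; python3 -c "
from ang import *
w=read_camera('wrist'); ang(w,(200,400,0,80),(220,320,0,80)); print(np.abs(get_state()['dq']).max())
for i in range(4): read_camera('side')
c=read_camera('top');save(c,'top12.png')
P=cloud(c)
"; python3 arc.py .615 1
```

```text
theta 0.6272588401479343 r 0.19013800759935878 tilt 0.3586964042798755 F [-5.2 -0.5 -7.9] w 0.01052244394953442
[0.0, 2.1, -0.8] [0.3, -0.0, -0.0]
red [220, 0, 69, 20, 1210] [255.6, 8.4] loc med [-0.1621  0.1174  0.1177] lo/hi [-0.171  0.115  0.112] [-0.154  0.12   0.124] ang 10/50/90 [0.619 0.629 0.634] r 0.2004
   cent on y= 0.115 0.668 0.2017
   cent on y= 0.122 0.556 0.1997
yel [245, 18, 24, 42, 899] [256.4, 38.2] loc med [-0.1618  0.1068  0.1194] lo/hi [-0.164  0.101  0.117] [-0.159  0.112  0.121] ang 10/50/90 [0.631 0.636 0.641] r 0.2009
   cent on y= 0.115 0.466 0.2
   cent on y= 0.122 0.324 0.2037
0.0027289152294788684
theta 0.6286018026884114 r 0.19015070592114092 tilt 0.3580248282006932 F [-3.9 -0.1 -7.8] w 0.010455725468078823
[0.0, 2.3, -0.9] [0.3, -0.0, -0.0]
```

View pics/top12.png

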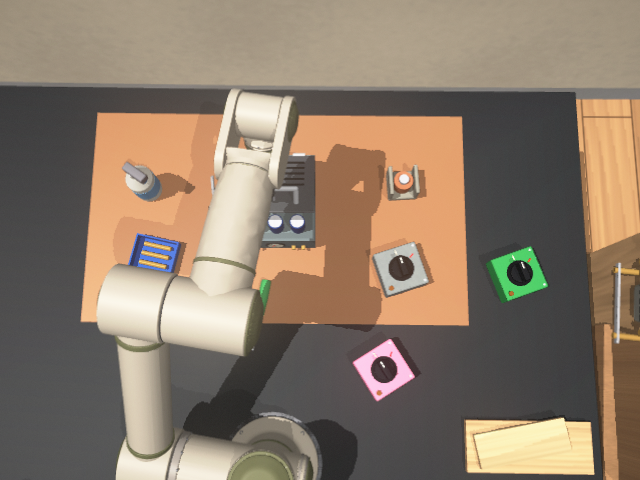

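The top view shows the knob at rest at (401,268) and the bystanders in place. The pointer at 0.636 rad is within about 2–4 mm of the clip at 0.618–0.629, and nothing is drifting. Handing in.

```bash
python3 -c "
from bench import hand_in
print(hand_in())"
```

```text
the job is handed in; nothing more can be done
None
```

I handed in the job at about 16 s with the cover still in the gripper and its pointer at the clip. `hand_in` gives no verdict, so the result below rests on my own last checks.

**Knob:** With the cover shut, I turned the grey box's knob clockwise to its stop. The hand had turned about 61° and the moment reached 1.7 N m. After I let go, the bar was back at 18.9°, against 18.6° before the twist, and the hand rose 165 mm clear.

**Cover:** I lifted it along its arc and held it.
- **Alignment:** The wrist camera put the pointer at 0.636 rad and the clip at 0.629 rad. An earlier side view put the clip at 0.618 rad. That leaves 2–4 mm, against the 14 mm allowed.
- **Hold:** The gripper was closed on the bar with about 9 N at the wrist. Over the last camera reads the cover moved about 0.001 rad.
- **Surroundings:** The clip reads in the same place as at the start. In the last top view the bottle, magnet and visible part of the tray looked unmoved. The arm hid most of the screwdriver.

**What disagreed or went wrong:**
- **TCP offset:** The real fingertips sit about 29 mm behind the reported TCP. The first close on the knob was empty, just above the bar. I corrected for this offset in the grips that followed.
- **First handle grip:** It rode up about 5 mm while closing, so I regripped deeper.
- **Opening reading:** It shows about 10.5 mm on the 12 mm bar.
- **Sag:** Rows with no motion let the cover sag a little, so I corrected that just before handing in.

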